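# Plug up and lock the test adapter

### The arm

A 6-joint arm with a two-finger parallel gripper is mounted at the origin on the work surface. World frame = base frame: x ahead of the robot, y to its left, z up, the work surface at z = 0. Lengths are in mm, angles in degrees, forces in N, time in s.
With the tool pointing down it reaches from about 300 to 850 mm from the base axis. Payload 4.2 kg.
Tool frame: the origin (TCP) lies midway between the tips of the shut fingers; the grasp point (between the pads) lies 19 mm behind it; z points along the fingers, y is the line along which they close (so a half turn about z gives the same grasp; the last joint's range is limited). The gripper opens to 91 mm and grips with 3 to 60 N. Pads are 32 mm wide; open, the fingers measure 118 mm over their backs; the gripper's body (76 mm by 178 mm) begins 60 mm behind the grasp point.
Start: joints at [-71.849, 18.312, 89.639, -0, 72.044, -1.146], TCP at [190.024, -542.713, 181.176] pointing down, gripper open.
Joint ranges: [-177.97, 177.97], [-48.28, 115.42], [12.27, 149.76], [-77.06, 257.06], [2.81, 150.46], [-146.56, 146.56]. Speed limits (degrees/s): [147.25, 147.25, 180, 180, 180, 180].

### API

Orientations are given as [roll, pitch, yaw] about the fixed x, y, z axes, in that order (R = Rz(yaw) Ry(pitch) Rx(roll)).
In Python, from workcell import env gives the robot as it stands.
- The arm moves only by the tool send_rows, never from a script. Its argument "steps" is a list that holds one entry, the list of rows, each a list of 5 numbers: the shift along the tool's x, y, z scaled (see below), then the turn about the tool's z scaled (see below), then the opening, from 0 (shut) to 1 (fully open). In form: [[[dx, dy, dz, yaw, fingers], ...]]. A call has 1 to 5 rows; each row shifts and turns the commanded pose from where the row before left it, along the tool's axes as they then stand; what a row does not reach is not made up. The controller multiplies each number of a shift by 0.04 m and each number of a turn by 0.12 rad. A row lasts 1/12 s, in which the tool goes at most 41.7 mm and 7.16 degrees, less where a joint would pass 70% of its speed; a pose out of reach is approached as far as the arm can. A call with a number of a shift or a turn outside -1 to 1 is refused whole. A call with a gripper value outside its range is refused whole. The fingers move at their own pace and stop on an object; "squeeze" is the grip in N (left out, the last holds). Time passes only in rows, so rows that do not move let the fingers close. It gives the time, the measured TCP pose, the force, the opening and the grip force at its end, in the units of the state.
- env.state(): the state, without advancing time (a new reading comes with each control period).
- env.grab_frame(name): name is "scene" or "top"; returns a dict with "pixels" (384x512x3 uint8, red, green, blue), "depth" (384x512 float32, mm along the optical axis (not along the pixel's ray), 0 where there is no reading), "intrinsics" (3x3 intrinsics, pixels), "cam_to_world" (4x4, takes a point from camera to world coordinates). Camera axes: x right, y down, z forward; pixel columns grow to the right and rows downward; lengths in mm; the calibration is good to about 2 mm. A picture is of the moment at which its call begins.
- env.job_done(): hands the job in; it is judged then, once.
The state is a dict: "time_s": time; "qpos": joint angles; "qvel": joint speeds; "effort": joint torques, N m; "ee_pos": TCP position; "ee_rot": TCP orientation; "force": force on the tool from outside, world axes, zero at the start; "torque": the same for the moment, N m; "gripper_width": finger opening in mm; "gripper_force": force on a finger pad.
Only numpy, scipy, OpenCV 4.12 (cv2) and the standard library are available. Lean on these libraries where they do the work, as an engineer would, in place of code of your own. Each camera call takes 0.05 s, during which the arm holds its last target. There are 200 camera calls.

### The job

Both sockets of the test adapter stand open: put on each one the loose plug of its own length, press the plug down until it is fully home, and swing that socket's locking lever up over the plug's end pegs as far as it goes. Press firmly but do not force anything, and leave the odd plug that fits neither socket, the screwdriver and the solder spool where they are.

Things in the scene. Friction and masses are not known exactly. Their poses are not given: they have to be found in the camera images.
- adapter: flat aluminium test adapter box 170 (x) x 340 (y) x 40 mm high, fixed on the bench; origin at the centre of its underside. The two sockets stand on its top, in line, 160 mm apart along the adapter's y, their lever sides towards the adapter's -x edge (the robot's side)
- socket_short: grey socket housing for the 73 mm plug, float-mounted 13 mm above the adapter's top on springs: pressed, it sinks up to 11 mm (1.3 N/mm, then a hard stop) and comes up again. Origin: centre of its underside; x along its length, z up. Rim collar 64 x 34 mm outside, top at 30 mm, edge rounded; the plug fits over it with 1.5 mm play all round. Lever bar on its +y side.
- socket_long: grey socket housing for the 120 mm plug, float-mounted 13 mm above the adapter's top on springs: pressed, it sinks up to 11 mm (1.3 N/mm, then a hard stop) and comes up again. Origin: centre of its underside; x along its length, z up. Rim collar 111 x 34 mm outside, top at 30 mm, edge rounded; the plug fits over it with 1.5 mm play all round. Lever bar on its +y side.
- seat_short (a point): centre of the short socket's black seal, 14 mm above the socket's origin and moving with it: the plug's origin comes here when fully home, a hard stop. From 8 mm before home the contacts (an insert inside the collar) resist with about 12 N, enough to sink the floating socket by some 8 mm before they give; 20 N brings all home; they have no spring and stay where pushed.
- seat_long (a point): centre of the long socket's black seal, 14 mm above the socket's origin and moving with it: the plug's origin comes here when fully home, a hard stop. From 8 mm before home the contacts (an insert inside the collar) resist with about 12 N, enough to sink the floating socket by some 8 mm before they give; 20 N brings all home; they have no spring and stay where pushed.
- lever_short (a joint): short socket's locking lever: 0 = open (arms 20 degrees above level, on the socket's +y side), 0.698 = locked, at its stop (60 degrees, bar beside the plug's flank). Starts at 0 to 0.14. Axis along socket x, 12 mm above its origin. Stays where left (friction 0.045 N m). Its hooks pass over the plug's end pegs only if the plug is home or within some 3 mm of it, else they butt on them.
- lever_long (a joint): long socket's locking lever: 0 = open (arms 20 degrees above level, on the socket's +y side), 0.698 = locked, at its stop (60 degrees, bar beside the plug's flank). Starts at 0 to 0.14. Axis along socket x, 12 mm above its origin. Stays where left (friction 0.045 N m). Its hooks pass over the plug's end pegs only if the plug is home or within some 3 mm of it, else they butt on them.
- lever_short_bar (a point): middle of the short socket's lever handle, a black round bar 10 mm thick along the whole socket, 54 mm from the lever's axis; 30 mm above the socket's origin when open, 59 mm when locked. It moves up and in towards the plug: push it inwards and upwards from below and outside, or lift it; a purely level push on the open lever jams by friction
- lever_long_bar (a point): middle of the long socket's lever handle, a black round bar 10 mm thick along the whole socket, 54 mm from the lever's axis; 30 mm above the socket's origin when open, 59 mm when locked. It moves up and in towards the plug: push it inwards and upwards from below and outside, or lift it; a purely level push on the open lever jams by friction
- plug_short: upright grey metal plug hood, 73 mm long (x) x 43 wide x 68 high, 0.22 kg, closed sides and top, open below (opening 67 x 37). A 6 mm steel peg sticks out 9 mm from the middle of each short end, 14 mm above the lower edge; a blanking screw 8 mm from the +x end near the top. Half a turn makes no difference. Origin: centre of its underside; x along the length, z up. Belongs on the short socket.
- plug_long: upright grey metal plug hood, 120 mm long (x) x 43 wide x 68 high, 0.22 kg, closed sides and top, open below (opening 114 x 37). A 6 mm steel peg sticks out 9 mm from the middle of each short end, 14 mm above the lower edge; a blanking screw 8 mm from the +x end near the top. Half a turn makes no difference. Origin: centre of its underside; x along the length, z up. Belongs on the long socket.
- plug_middle: upright grey metal plug hood, 94 mm long (x) x 43 wide x 68 high, 0.22 kg, closed sides and top, open below (opening 88 x 37). A 6 mm steel peg sticks out 9 mm from the middle of each short end, 14 mm above the lower edge; a blanking screw 8 mm from the +x end near the top. Half a turn makes no difference. Origin: centre of its underside; x along the length, z up. Fits neither socket: leave it.
- screwdriver: screwdriver lying on the bench, about 200 mm; bystander
- spool: solder spool 60 mm in diameter, 52 mm high, standing on the bench; bystander, origin under its centre
Not all that is in view belongs to the job. Leave any blue or green look-alike of the plug_long alone.

How it is judged (in metres and radians):
At the end, for the whole second after the job is handed in: Short plug on short socket, long plug on long socket: upright, centred within 3 mm, lower edge within 2 mm of home, at rest; both levers locked (joint above 0.62 of 0.698 rad); middle plug, screwdriver and spool within 25 mm of their start (x of plug_short in the frame of socket_short between -0.003 and 0.003 m and y of plug_short in the frame of socket_short between -0.003 and 0.003 m and z of plug_short in the frame of socket_short between 0.012 and 0.016 m and angle between the x axis of plug_short and the x axis of socket_short, either way round below 0.08 rad and angle between each of plug_short, plug_long's own z axis and vertical below 0.06 rad and value of joint each of lever_short, lever_long above 0.62 rad and linear speed of each of plug_short, plug_long below 0.02 m/s and x of plug_long in the frame of socket_long between -0.003 and 0.003 m and y of plug_long in the frame of socket_long between -0.003 and 0.003 m and z of plug_long in the frame of socket_long between 0.012 and 0.016 m and angle between the x axis of plug_long and the x axis of socket_long, either way round below 0.08 rad and distance of each of plug_middle, screwdriver, spool from where it was at the start of the episode below 0.025 m); the robot touches nothing.
It fails at once if the short socket, with its lever, is loaded with more than 120 N (contact force between anything else and socket_short above 120 N).
It fails at once if the long socket, with its lever, is loaded with more than 120 N (contact force between anything else and socket_long above 120 N).
It fails at once if the middle-sized plug is shifted by more than 25 mm (distance of plug_middle from where it was at the start of the episode above 0.025 m).
It fails at once if the screwdriver is shifted by more than 25 mm (distance of screwdriver from where it was at the start of the episode above 0.025 m).
It fails at once if the solder spool is shifted by more than 25 mm (distance of spool from where it was at the start of the episode above 0.025 m).
It also fails if it takes over 72 s, if anything falls off the work surface, if the arm or the gripper's body presses on something with over 40 N, if the wrist force passes 120 N, or if a joint passes its speed limit or range.

## Working session

There is one attempt and no reset: what is moved stays moved. The work goes in short steps, Python scripts to look and compute and a tool call to move; the robot and the scene stay as the last step left them, time stands still between calls to the robot, and variables do not carry over. Pictures are saved under pics/ and viewed, at most 10 in all, crops included, and the job is handed in when it is done.

Besides the shell and the picture viewer there is one more tool, called after ">>>" by a JSON object that holds its "fn" and its "kwargs", one argument or row to a line. send_rows: Moves the arm, as the interface text tells. Shifts and turns lie within -1 to 1; 1 stands for 0.04 m of shift or 0.12 rad of turn. Its arguments: {"type":"object","properties":{"steps":{"type":"array"},"squeeze":{"type":"number"}},"required":["steps"]}

```bash
mkdir -p pics; ls
cat > h.py <<'E'
import numpy as np, cv2
from workcell import env
def grab(n):
    f=env.grab_frame(n); np.savez(f'{n}.npz',**f); return f
def load(n): return np.load(f'{n}.npz')
def cloud(f):
    K=f['intrinsics'];T=f['cam_to_world'];d=f['depth'];v,u=np.mgrid[:d.shape[0],:d.shape[1]]
    p=np.stack([(u-K[0,2])/K[0,0]*d,(v-K[1,2])/K[1,1]*d,d],-1)
    return p@T[:3,:3].T+T[:3,3]
def save(img,name): cv2.imwrite(f'pics/{name}.png',img[...,::-1])
E
python3 - <<'E'
from h import *
for n in ('top','scene'):
    f=grab(n); print(n,f['intrinsics'],f['cam_to_world'])
    save(cv2.resize(f['pixels'],(800,600),interpolation=cv2.INTER_CUBIC),n+'0')
print(env.state())
E
```

```text
pics
top [[359.57558001   0.         256.75329127]
 [  0.         359.57558001 190.21917243]
 [  0.           0.           1.        ]] [[ 2.59043384e-02 -9.84720097e-01  1.72207130e-01  3.45286700e+02]
 [-9.99326871e-01 -2.10321533e-02  3.00575091e-02 -1.32073527e+02]
 [-2.59763466e-02 -1.72869833e-01 -9.84602077e-01  1.00975388e+03]
 [ 0.00000000e+00  0.00000000e+00  0.00000000e+00  1.00000000e+00]]
scene [[496.01729445   0.         259.62910488]
 [  0.         496.01729445 189.07884575]
 [  0.           0.           1.        ]] [[ 4.61553203e-01  5.68458099e-01 -6.81046277e-01  1.39641656e+03]
 [ 8.86976116e-01 -3.09178779e-01  3.43047887e-01 -5.56545721e+02]
 [-1.55567065e-02 -7.62406632e-01 -6.46911212e-01  9.13052113e+02]
 [ 0.00000000e+00  0.00000000e+00  0.00000000e+00  1.00000000e+00]]
{'time_s': 0.1, 'qpos': array([-7.18503266e+01,  1.83481314e+01,  8.96984908e+01,  7.96155931e-04,
        7.20452969e+01, -1.14579465e+00]), 'qvel': array([ 0.03883639, -0.08769007, -0.22057907,  0.00552262,  0.02104841,
       -0.07349085]), 'effort': array([ 5.35365689e-04, -4.13331521e+01, -2.32508451e+01,  7.29101943e-02,
        4.22098394e-02, -5.12295810e-05]), 'ee_pos': array([ 189.8521692 , -542.21892549,  180.40914058]), 'ee_rot': array([-1.79908114e+02, -2.59490267e-03,  1.92952199e+01]), 'force': array([-0.06568741, -0.34182478,  0.46349532]), 'torque': array([-0.01113579, -0.01492237, -0.0362085 ]), 'gripper_force': 0.0, 'gripper_width': 91.07957202001732}
```

View pics/top0.png

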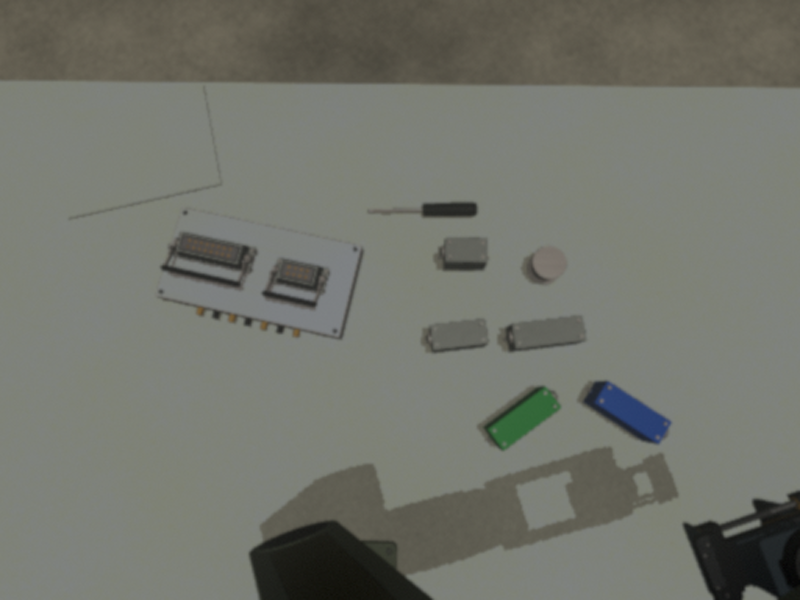

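View pics/scene0.png

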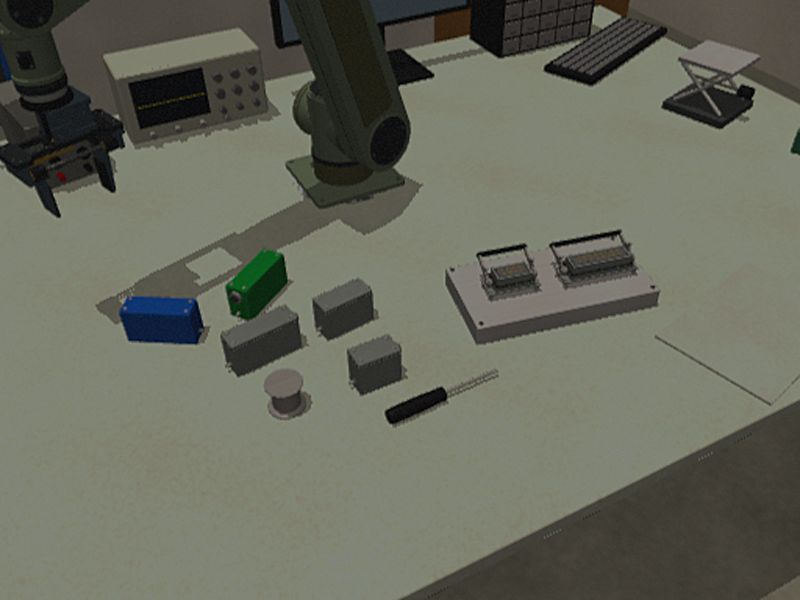

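The top view shows the short plug at (465,253), the middle plug at (458,335) and the long plug at (545,332). The long socket is at (210,252) and the short socket at (300,275), with their lever bars on the -x side. Next I'll measure these from depth.

Run:
```python
from h import *
f=load('top');P=cloud(f)
def rect(P,m,z0,z1,lab):
    q=P[m&(P[...,2]>z0)&(P[...,2]<z1)]
    if len(q)<5: print(lab,len(q));return
    r=cv2.minAreaRect(q[:,:2].astype(np.float32)); print(lab,len(q),'z',np.median(q[:,2]).round(1),np.round(r[0],1),np.round(r[1],1),round(r[2],1),'mean',q[:,:2].mean(0).round(1))
v,u=np.mgrid[:384,:512]; s=.64
def box(a,b,c,d): return (u>a*s)&(u<c*s)&(v>b*s)&(v<d*s)
rect(P,box(430,225,500,280),63,76,'short')
rect(P,box(415,310,496,360),63,76,'mid')
rect(P,box(498,305,598,360),63,76,'long')
rect(P,box(520,235,580,290),45,60,'spool')
rect(P,box(355,195,485,222),4,40,'driver')
rect(P,box(140,200,380,345),35,46,'adapter')
for z0,z1 in((74,95),(60,74)):
    rect(P,box(170,225,258,272),z0,z1,'Lsock'); rect(P,box(268,250,335,290),z0,z1,'Ssock')
im=f['pixels'][125:225,95:240]; save(cv2.resize(im,None,fx=5.5,fy=5.5,interpolation=cv2.INTER_CUBIC),'adapt')
g=load('scene');Q=cloud(g)
vv,uu=v,u
for n,(a,b,c,d) in dict(short=(340,330,410,395),mid=(305,275,380,340),long=(215,300,305,375)).items():
    rect(Q,box(a,b,c,d),63,76,'scene '+n)
```

```text
short 410 z 67.1 [ 596.3 -212.3] [70.8 43.1] 89.8 mean [ 595.7 -211.8]
mid 579 z 66.8 [ 449.6 -200.7] [42.9 93.9] 7.8 mean [ 449.6 -200.7]
long 747 z 67.0 [ 457.  -350.7] [ 43.1 119.8] 8.2 mean [ 456.5 -350.5]
spool 364 z 51.0 [ 581.  -358.5] [57.3 59.2] 45.5 mean [ 579.9 -357.5]
driver 379 z 20.9 [ 691.1 -127.5] [213.   33.6] 86.9 mean [ 683.6 -166. ]
adapter 5210 z 38.7 [558.3 154.8] [340.2 169.9] 78.6 mean [552.9 143.9]
Lsock 588 z 80.7 [578.4 232. ] [ 71.3 134.4] 1.1 mean [582.5 231.8]
Ssock 348 z 80.7 [543.9  77.3] [88.9 47.7] 86.4 mean [545.4  76.8]
Lsock 218 z 66.6 [584.6 230.7] [141.5  48.3] 79.4 mean [576.7 222. ]
Ssock 160 z 67.1 [547.1  75. ] [92.7 42.9] 78.7 mean [540.5  70.4]
scene short 399 z 67.6 [ 598.2 -213.2] [73.8 47.4] 89.6 mean [ 599.9 -214.1]
scene mid 400 z 67.6 [ 505.2 -195.7] [154.2  93.1] 7.0 mean [ 455.3 -203.4]
scene long 584 z 67.4 [ 458.6 -352.1] [ 47.  120.1] 8.9 mean [ 460.5 -353.6]
```

View pics/adapt.png

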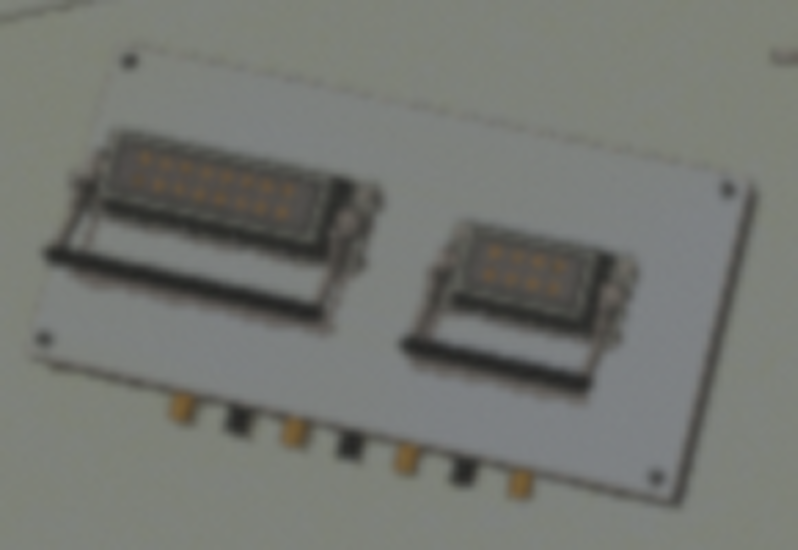

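Run:
```python
from h import *
P=cloud(load('top')); Q=cloud(load('scene'))
a=np.radians(78.6); X=np.array([np.cos(a),np.sin(a)]); Y=np.array([-X[1],X[0]])
c=np.array([558.3,154.8])
for nm,C in(('top',P),('scene',Q)):
  R=C.reshape(-1,3); l=(R[:,:2]-c)@np.stack([X,Y],1)
  for lab,x0 in(('long',80),('short',-80)):
    m=(abs(l[:,0]-x0)<75)&(l[:,1]>-40)&(l[:,1]<75)&(R[:,2]>79)&(R[:,2]<110)
    q=l[m]
    print(nm,lab,'z',np.percentile(R[m,2],[5,50,95]).round(1)); h,e=np.histogram(q[:,1],np.arange(-40,76,5)); print(dict(zip(e[:-1].astype(int).tolist(),h.tolist())))
    k=q[q[:,1]<25]; r=cv2.minAreaRect(k.astype(np.float32)); print('rim',np.round(r[0],1),np.round(r[1],1),r[2], 'pct x',np.percentile(k[:,0],[1,99]).round(1),'y',np.percentile(k[:,1],[1,99]).round(1))
    b=q[q[:,1]>30]; 
    if len(b): print('bar',np.percentile(b[:,0],[1,99]).round(1),np.median(b[:,1]).round(1), np.polyfit(b[:,0],b[:,1],1))
```

```text
top long z [79.3 82.  88.1]
{-40: 0, -35: 2, -30: 59, -25: 64, -20: 59, -15: 56, -10: 64, -5: 58, 0: 63, 5: 4, 10: 2, 15: 6, 20: 6, 25: 7, 30: 46, 35: 96, 40: 55, 45: 0, 50: 0, 55: 0, 60: 0, 65: 0, 70: 0}
rim [79.3 -3.5] [ 53.9 137.7] 89.22074890136719 pct x [ 12.2 146.1] y [-29.7  20.4]
bar [ 10.7 147. ] 37.9 [-1.12428518e-03  3.77180919e+01]
top short z [79.4 82.6 93.4]
{-40: 0, -35: 0, -30: 0, -25: 15, -20: 30, -15: 37, -10: 36, -5: 42, 0: 37, 5: 35, 10: 27, 15: 5, 20: 8, 25: 6, 30: 8, 35: 21, 40: 71, 45: 50, 50: 0, 55: 0, 60: 0, 65: 0, 70: 0}
rim [-80.    1.2] [46.5 89.6] 89.87053680419922 pct x [-123.9  -35.6] y [-21.6  23.6]
bar [-126.2  -33.9] 43.4 [4.61379930e-03 4.31475079e+01]
scene long z [79.8 82.7 89.1]
{-40: 2, -35: 41, -30: 42, -25: 41, -20: 49, -15: 48, -10: 44, -5: 41, 0: 35, 5: 4, 10: 3, 15: 3, 20: 8, 25: 8, 30: 107, 35: 47, 40: 3, 45: 0, 50: 0, 55: 0, 60: 0, 65: 0, 70: 0}
rim [78.6 -6.2] [139.5  61.3] 0.4669554531574249 pct x [ 10.1 145.5] y [-33.9  22.9]
bar [  9.2 144.9] 33.8 [-2.07093514e-03  3.41952486e+01]
scene short z [79.6 83.2 94.2]
{-40: 0, -35: 0, -30: 6, -25: 28, -20: 26, -15: 27, -10: 22, -5: 30, 0: 33, 5: 33, 10: 8, 15: 6, 20: 9, 25: 4, 30: 14, 35: 59, 40: 49, 45: 6, 50: 0, 55: 0, 60: 0, 65: 0, 70: 0}
rim [-81.7  -1.5] [89.8 51.9] 0.42193302512168884 pct x [-125.9  -37.1] y [-27.  24.]
bar [-126.8  -36.6] 39.5 [6.64394356e-03 3.98264795e+01]
```

```bash
cat >> h.py <<'E'
def plan(x,y,z,yaw,n,fing=1,start=None):
    "rows in tool units from the measured pose to the target, tool pointing down; yaw in degrees"
    s=env.state(); p=np.array(s['ee_pos']); w=s['ee_rot'][2]
    if start: p=np.array(start[:3],float); w=start[3]
    d=(np.array([x,y,z])-p)/n; dy=((yaw-w+180)%360-180)/n; out=[]
    for i in range(n):
        a=np.radians(w+i*dy); t=np.array([d[0]*np.cos(a)+d[1]*np.sin(a), d[0]*np.sin(a)-d[1]*np.cos(a), -d[2]])/40
        out.append([*(float(k) for k in t.round(3)), float((-np.radians(dy)/.12).round(3)), fing])
    for i in range(0,n,5): print(out[i:i+5])
def st():
    s=env.state(); print('t',round(s['time_s'],2),'p',s['ee_pos'].round(1),'rot',s['ee_rot'].round(2),'F',s['force'].round(1),'T',np.round(s['torque'],2),'w',round(s['gripper_width'],1),'gf',round(s['gripper_force'],1))
E
python3 -c "
from h import *
plan(457.5,-351.3,160,98.3,14)"
```

```text
[[0.564, -0.164, 0.036, -0.821, 1], [0.577, -0.108, 0.036, -0.821, 1], [0.585, -0.05, 0.036, -0.821, 1], [0.587, 0.007, 0.036, -0.821, 1], [0.583, 0.065, 0.036, -0.821, 1]]
[[0.574, 0.122, 0.036, -0.821, 1], [0.559, 0.178, 0.036, -0.821, 1], [0.539, 0.232, 0.036, -0.821, 1], [0.514, 0.284, 0.036, -0.821, 1], [0.483, 0.333, 0.036, -0.821, 1]]
[[0.448, 0.379, 0.036, -0.821, 1], [0.409, 0.421, 0.036, -0.821, 1], [0.365, 0.46, 0.036, -0.821, 1], [0.318, 0.493, 0.036, -0.821, 1]]
```

>>> {"fn": "send_rows", "kwargs": {
  "steps": [
    [[0.56,-0.16,0.03,-0.82,1],[0.58,-0.11,0.03,-0.82,1],[0.59,-0.05,0.03,-0.82,1],[0.59,0.01,0.03,-0.82,1],[0.58,0.07,0.03,-0.82,1]]
  ]
}}

```text
time_s: 0.52
ee_pos: [286.6, -473.8, 174.7]
ee_rot: [-180.0, -0.0, 47.7]
force: [0.6, 0.0, 0.3]
gripper_width: 91.7
gripper_force: 0.0
```

>>> {"fn": "send_rows", "kwargs": {
  "steps": [
    [[0.57,0.12,0.03,-0.82,1],[0.56,0.18,0.03,-0.82,1],[0.54,0.23,0.03,-0.82,1],[0.51,0.28,0.03,-0.82,1],[0.48,0.33,0.03,-0.82,1]]
  ]
}}

```text
time_s: 0.93
ee_pos: [381.7, -405.8, 168.7]
ee_rot: [-180.0, -0.0, 76.0]
force: [1.6, -0.3, -0.1]
gripper_width: 91.2
gripper_force: 0.0
```

>>> {"fn": "send_rows", "kwargs": {
  "steps": [
    [[0.45,0.38,0.03,-0.82,1],[0.41,0.42,0.03,-0.82,1],[0.37,0.46,0.03,-0.82,1],[0.32,0.49,0.03,-0.82,1],[0,0,0,0,1]]
  ]
}}

```text
time_s: 1.35
ee_pos: [460.1, -349.5, 163.6]
ee_rot: [179.9, -0.1, 98.6]
force: [-0.4, 0.0, 0.1]
gripper_width: 91.2
gripper_force: 0.0
```

```bash
python3 -c "
from h import *
st(); plan(457.5,-351.3,160,98.3,1); f=grab('scene'); save(cv2.resize(f['pixels'][100:300,80:340],None,fx=3,fy=3,interpolation=cv2.INTER_CUBIC),'over_long')"
```

```text
t 1.35 p [ 460.1 -349.5  163.6] rot [ 1.7994e+02 -1.0000e-01  9.8560e+01] F [-0.4  0.   0.1] T [-0.   -0.12  0.02] w 91.2 gf 0.0
[[-0.036, -0.072, 0.089, 0.038, 1]]
```

View pics/over_long.png

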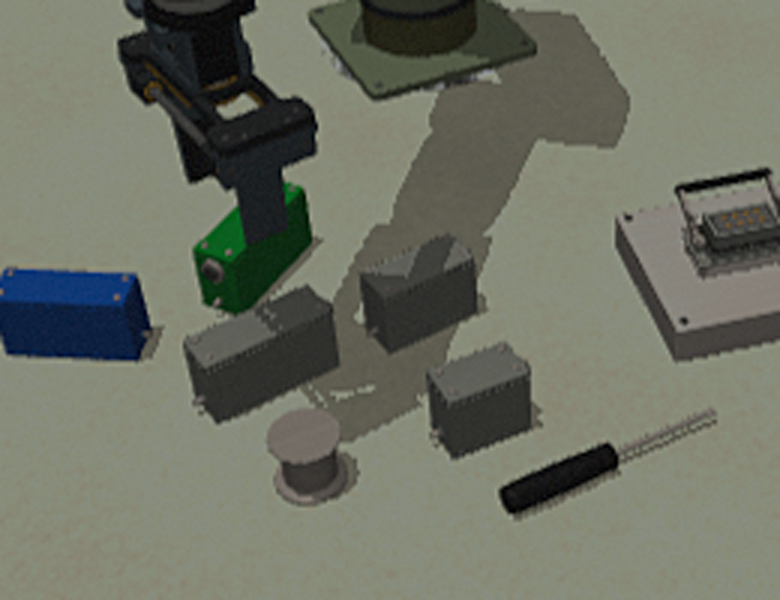

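The gripper hangs over the long plug (grey, near (260,350)) and the finger line runs across its width. I'll go down and grip.

>>> {"fn": "send_rows", "kwargs": {
  "steps": [
    [[-0.04,-0.07,0.8,0.04,1],[0,0,0.8,0,1],[0,0,0.8,0,1],[0,0,0.7,0,1],[0,0,0.19,0,1]]
  ]
}}

```text
time_s: 1.82
ee_pos: [451.2, -352.3, 28.4]
ee_rot: [-179.6, -0.4, 97.8]
force: [-1.2, 0.3, 0.1]
gripper_width: 91.2
gripper_force: 0.0
```

>>> {"fn": "send_rows", "kwargs": {
  "steps": [
    [[0,0,0,0,0],[0,0,0,0,0],[0,0,0,0,0],[0,0,0,0,0],[0,0,0,0,0]]
  ],
  "squeeze": 45
}}

```text
time_s: 2.23
ee_pos: [455.8, -354.7, 34.4]
ee_rot: [179.9, 0.1, 97.9]
force: [-0.4, -0.4, 0.3]
gripper_width: 60.6
gripper_force: 0.0
```

```bash
python3 -c "
from h import *
st()"
```

```text
t 2.23 p [ 455.8 -354.7   34.4] rot [1.7988e+02 1.4000e-01 9.7940e+01] F [-0.4 -0.4  0.3] T [-0.01 -0.12  0.03] w 60.6 gf 0.0
```

>>> {"fn": "send_rows", "kwargs": {
  "steps": [
    [[0.08,0.03,0,0,0],[0,0,0,0,0],[0,0,0,0,0],[0,0,0,0,0],[0,0,0,0,0]]
  ]
}}

```text
time_s: 2.65
ee_pos: [456.4, -350.5, 33.3]
ee_rot: [179.9, 0.0, 97.9]
force: [1.1, 1.6, 3.8]
gripper_width: 41.7
gripper_force: 45.0
```

>>> {"fn": "send_rows", "kwargs": {
  "steps": [
    [[0,0,-0.5,0,0],[0,0,-0.8,0,0],[0,0,-0.8,0,0],[0,0,-0.8,0,0],[0,0,-0.8,0,0]]
  ]
}}

```text
time_s: 3.07
ee_pos: [454.6, -350.3, 181.2]
ee_rot: [-179.9, -0.1, 98.0]
force: [1.5, -0.6, -3.3]
gripper_width: 41.7
gripper_force: 45.0
```

```bash
python3 -c "
from h import *
st(); plan(587,215,185,78.6,18,0)"
```

```text
t 3.07 p [ 454.6 -350.3  181.2] rot [-1.7987e+02 -7.0000e-02  9.7950e+01] F [ 1.5 -0.6 -3.3] T [-0.07 -0.14  0.01] w 41.7 gf 45.0
[[0.752, 0.291, -0.005, 0.156, 0], [0.757, 0.277, -0.005, 0.156, 0], [0.763, 0.262, -0.005, 0.156, 0], [0.767, 0.248, -0.005, 0.156, 0], [0.772, 0.233, -0.005, 0.156, 0]]
[[0.776, 0.219, -0.005, 0.156, 0], [0.78, 0.204, -0.005, 0.156, 0], [0.784, 0.19, -0.005, 0.156, 0], [0.787, 0.175, -0.005, 0.156, 0], [0.79, 0.16, -0.005, 0.156, 0]]
[[0.793, 0.145, -0.005, 0.156, 0], [0.796, 0.13, -0.005, 0.156, 0], [0.798, 0.115, -0.005, 0.156, 0], [0.8, 0.1, -0.005, 0.156, 0], [0.802, 0.085, -0.005, 0.156, 0]]
[[0.803, 0.07, -0.005, 0.156, 0], [0.804, 0.055, -0.005, 0.156, 0], [0.805, 0.04, -0.005, 0.156, 0]]
```

>>> {"fn": "send_rows", "kwargs": {
  "steps": [
    [[0.75,0.29,0,0.16,0],[0.76,0.28,0,0.16,0],[0.76,0.26,0,0.16,0],[0.77,0.25,0,0.16,0],[0.77,0.23,0,0.16,0]]
  ]
}}

```text
time_s: 3.48
ee_pos: [491.7, -192.3, 179.9]
ee_rot: [-179.9, -0.0, 92.4]
force: [1.1, 0.6, -1.6]
gripper_width: 41.9
gripper_force: 45.0
```

>>> {"fn": "send_rows", "kwargs": {
  "steps": [
    [[0.78,0.22,0,0.16,0],[0.78,0.2,0,0.16,0],[0.78,0.19,0,0.16,0],[0.79,0.18,0,0.16,0],[0.79,0.16,0,0.16,0]]
  ]
}}

```text
time_s: 3.9
ee_pos: [529.1, -35.4, 179.8]
ee_rot: [-179.9, 0.0, 86.9]
force: [0.4, -0.5, -2.7]
gripper_width: 41.7
gripper_force: 45.0
```

>>> {"fn": "send_rows", "kwargs": {
  "steps": [
    [[0.79,0.15,0,0.16,0],[0.8,0.13,0,0.16,0],[0.8,0.12,0,0.16,0],[0.8,0.1,0,0.16,0],[0.8,0.09,0,0.16,0]]
  ]
}}

```text
time_s: 4.32
ee_pos: [567.3, 121.3, 179.7]
ee_rot: [-179.9, 0.1, 81.4]
force: [0.4, 0.5, -2.8]
gripper_width: 41.9
gripper_force: 45.0
```

>>> {"fn": "send_rows", "kwargs": {
  "steps": [
    [[0.8,0.07,0,0.16,0],[0.8,0.06,0,0.16,0],[0.6,0.04,0,0,0],[0,0,0,0,0],[0,0,0,0,0]]
  ]
}}

```text
time_s: 4.73
ee_pos: [588.6, 206.3, 179.1]
ee_rot: [-179.9, 0.1, 79.4]
force: [-0.1, -1.4, -2.9]
gripper_width: 41.9
gripper_force: 45.0
```

```bash
python3 -c "
from h import *
st(); plan(587.5,229,150,78.6,1,0)"
```

```text
t 4.73 p [588.6 206.3 179.1] rot [-1.7987e+02  1.4000e-01  7.9380e+01] F [-0.1 -1.4 -2.9] T [-0.04 -0.02 -0.01] w 41.9 gf 45.0
[[0.551, -0.132, 0.728, 0.114, 0]]
```

>>> {"fn": "send_rows", "kwargs": {
  "steps": [
    [[0.28,-0.06,0.45,0.06,0],[0.27,-0.06,0.45,0.06,0],[0,0,0.2,0,0],[0,0,0,0,0],[0,0,0,0,0]]
  ]
}}

```text
time_s: 5.15
ee_pos: [588.4, 226.8, 136.4]
ee_rot: [-179.9, 0.1, 78.4]
force: [0.1, -0.3, -2.0]
gripper_width: 41.5
gripper_force: 45.0
```

Run:
```python
from h import *
st(); s=env.state(); p=s['ee_pos']; a=np.radians(s['ee_rot'][2]); X=np.array([np.cos(a),np.sin(a)]); Y=np.array([-X[1],X[0]])
for n in('scene','top'):
    f=grab(n);C=cloud(f).reshape(-1,3); l=(C[:,:2]-p[:2])@np.stack([X,Y],1); z=C[:,2]-p[2]
    m=(abs(l[:,0])<75)&(abs(l[:,1])<30)&(z>-36)&(z<30)
    # flank away from the robot: y<-15
    for lab,mm,ax in(('flank-',m&(l[:,1]<-14)&(abs(l[:,0])<50)&(z>-28)&(z<-5),1),('flank+',m&(l[:,1]>14)&(abs(l[:,0])<50)&(z>-28)&(z<-5),1),('end-',m&(l[:,0]<-52)&(l[:,0]>-66)&(abs(l[:,1])<17)&(z>-12)&(z<25),0),('end+',m&(l[:,0]>52)&(l[:,0]<66)&(abs(l[:,1])<17)&(z>-12)&(z<25),0)):
        q=l[mm]; 
        if len(q)>8: print(n,lab,len(q),np.percentile(q[:,ax],[10,50,90]).round(1),'slope',np.polyfit(q[:,1-ax],q[:,ax],1)[0].round(3))
    t=m&(z>-10); 
    tt=(abs(l[:,0])<75)&(abs(l[:,1])<26)&(z>30)&(z<40); q=l[tt]
    if len(q)>10: print(n,'top',len(q),'z',np.median(z[tt]).round(1),'x',np.percentile(q[:,0],[0,1,99,100]).round(1),'y',np.percentile(q[:,1],[0,1,99,100]).round(1))
f=load('scene'); save(cv2.resize(f['pixels'][90:260,270:470],None,fx=3.5,fy=3.5,interpolation=cv2.INTER_CUBIC),'over_sock')
```

```text
t 5.15 p [588.4 226.8 136.4] rot [-1.7995e+02  1.0000e-01  7.8390e+01] F [ 0.1 -0.3 -2. ] T [-0.02 -0.05  0.03] w 41.5 gf 45.0
scene flank- 235 [-24.6 -22.4 -19.7] slope -0.001
scene end- 74 [-63.5 -62.  -60.6] slope 0.007
scene top 343 z 34.9 x [-64.1 -62.5  56.6  60.1] y [-25.6 -24.3  23.9  25.4]
top flank+ 28 [20.1 20.5 20.8] slope 0.003
top end- 72 [-61.1 -60.5 -59.7] slope -0.003
top top 502 z 34.7 x [-61.4 -60.7  25.5  27. ] y [-25.1 -21.3  21.7  23.8]
```

View pics/over_sock.png

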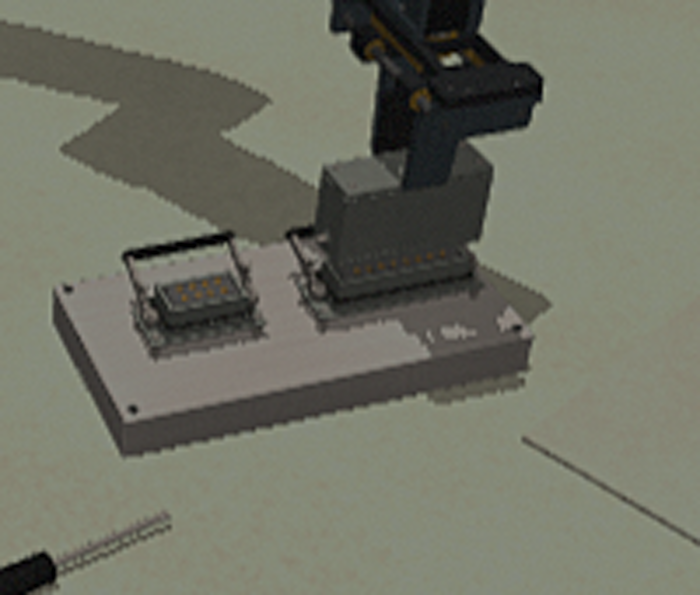

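>>> {"fn": "send_rows", "kwargs": {
  "steps": [
    [[0.075,-0.074,0.1,-0.03,0],[0,0,0.2,0,0],[0,0,0.1,0,0],[0,0,0,0,0],[0,0,0,0,0]]
  ]
}}

```text
time_s: 5.67
ee_pos: [586.1, 231.7, 120.2]
ee_rot: [-180.0, 0.0, 78.6]
force: [0.1, -0.0, -2.6]
gripper_width: 42.0
gripper_force: 45.0
```

```bash
python3 -c "
from h import *
st(); plan(586.1,230.3,114,78.6,1,0)
f=grab('scene'); save(cv2.resize(f['pixels'][120:200,345:425],None,fx=7,fy=7,interpolation=cv2.INTER_CUBIC),'close')"
```

```text
t 5.67 p [586.1 231.7 120.2] rot [-1.7995e+02  4.0000e-02  7.8640e+01] F [ 0.1 -0.  -2.6] T [-0.03 -0.08  0.01] w 42.0 gf 45.0
[[-0.035, 0.006, 0.154, 0.006, 0]]
```

View pics/close.png

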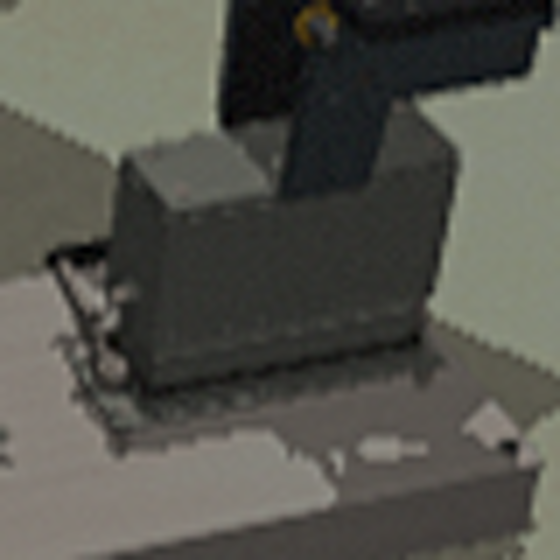

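The plug sits just above the collar and looks aligned: its lower edge is at (165,380)-(430,335) in the crop. I'll correct by 1.4 mm and go down.

>>> {"fn": "send_rows", "kwargs": {
  "steps": [
    [[-0.035,0,0.08,0,0],[0,0,0.07,0,0],[0,0,0.05,0,0],[0,0,0.05,0,0],[0,0,0,0,0]]
  ]
}}

```text
time_s: 6.13
ee_pos: [586.1, 230.5, 110.2]
ee_rot: [-180.0, 0.0, 78.6]
force: [-0.1, 0.1, -3.8]
gripper_width: 42.0
gripper_force: 45.0
```

```bash
python3 -c "
from h import *
st()"
```

```text
t 6.13 p [586.1 230.5 110.2] rot [-1.7997e+02  1.0000e-02  7.8620e+01] F [-0.1  0.1 -3.8] T [ 0.19 -0.17 -0.02] w 42.0 gf 45.0
```

>>> {"fn": "send_rows", "kwargs": {
  "steps": [
    [[0,0,0.05,0,0],[0,0,0.05,0,0],[0,0,0.05,0,0],[0,0,0,0,0]]
  ]
}}

```text
time_s: 6.47
ee_pos: [586.5, 230.7, 105.2]
ee_rot: [179.9, -0.0, 78.6]
force: [-0.8, 0.8, 2.6]
gripper_width: 41.8
gripper_force: 45.0
```

>>> {"fn": "send_rows", "kwargs": {
  "steps": [
    [[0,0,0.05,0,0],[0,0,0.05,0,0],[0,0,0.05,0,0],[0,0,0,0,0]]
  ]
}}

```text
time_s: 6.8
ee_pos: [586.6, 230.7, 100.2]
ee_rot: [179.9, -0.1, 78.6]
force: [-1.6, -0.2, 8.5]
gripper_width: 42.0
gripper_force: 45.0
```

>>> {"fn": "send_rows", "kwargs": {
  "steps": [
    [[0,0,0.05,0,0],[0,0,0.05,0,0],[0,0,0.05,0,0],[0,0,0,0,0]]
  ]
}}

```text
time_s: 7.13
ee_pos: [586.6, 230.7, 94.4]
ee_rot: [179.9, -0.1, 78.6]
force: [-2.6, -0.6, 9.6]
gripper_width: 41.8
gripper_force: 45.0
```

>>> {"fn": "send_rows", "kwargs": {
  "steps": [
    [[0,0,0.05,0,0],[0,0,0.05,0,0],[0,0,0,0,0]]
  ]
}}

```text
time_s: 7.38
ee_pos: [586.7, 230.7, 90.7]
ee_rot: [179.9, -0.1, 78.6]
force: [-1.8, -0.2, 11.3]
gripper_width: 41.7
gripper_force: 45.0
```

>>> {"fn": "send_rows", "kwargs": {
  "steps": [
    [[0,0,0.05,0,0],[0,0,0.05,0,0],[0,0,0,0,0]]
  ]
}}

```text
time_s: 7.63
ee_pos: [587.0, 230.7, 89.0]
ee_rot: [179.8, -0.1, 78.6]
force: [-3.5, -1.9, 19.6]
gripper_width: 42.2
gripper_force: 45.0
```

>>> {"fn": "send_rows", "kwargs": {
  "steps": [
    [[0,0,0.04,0,0],[0,0,0.04,0,0],[0,0,0,0,0]]
  ]
}}

```text
time_s: 7.88
ee_pos: [587.6, 230.7, 88.5]
ee_rot: [179.7, -0.2, 78.6]
force: [-6.0, -4.4, 31.1]
gripper_width: 41.9
gripper_force: 45.0
```

>>> {"fn": "send_rows", "kwargs": {
  "steps": [
    [[0,0,-0.08,0,0],[0,0,-0.08,0,0],[0,0,-0.08,0,0],[0,0,-0.06,0,0],[0,0,0,0,0]]
  ]
}}

```text
time_s: 8.3
ee_pos: [587.0, 230.6, 95.0]
ee_rot: [179.9, -0.1, 78.6]
force: [-0.3, 0.8, 4.6]
gripper_width: 42.0
gripper_force: 45.0
```

```bash
python3 -c "
from h import *
st()"
```

```text
t 8.3 p [587.  230.6  95. ] rot [ 1.7986e+02 -6.0000e-02  7.8640e+01] F [-0.3  0.8  4.6] T [-0.08  0.13 -0.02] w 42.0 gf 45.0
```

>>> {"fn": "send_rows", "kwargs": {
  "steps": [
    [[0,0,-0.07,0,0],[0,0,-0.06,0,0],[0,0,0,0,0.62],[0,0,0,0,0.62],[0,0,0,0,0.62]]
  ]
}}

```text
time_s: 8.72
ee_pos: [585.6, 230.2, 98.0]
ee_rot: [-179.9, 0.1, 78.6]
force: [0.1, -0.3, -0.2]
gripper_width: 56.4
gripper_force: 0.0
```

>>> {"fn": "send_rows", "kwargs": {
  "steps": [
    [[0,0,-0.2,0,0.62],[0,0,-0.4,0,0.62],[0,0,-0.5,0,0.62],[0,0,0,0,0.4],[0,0,0,0,0.26]]
  ]
}}

```text
time_s: 9.13
ee_pos: [586.8, 230.7, 144.0]
ee_rot: [179.9, -0.1, 78.6]
force: [-0.2, -0.3, -0.8]
gripper_width: 46.2
gripper_force: 0.0
```

Run:
```python
from h import *
st()
a=np.radians(78.6); X=np.array([np.cos(a),np.sin(a)]); Y=np.array([-X[1],X[0]]); c=np.array([558.3,154.8])
for n in('scene','top'):
  old=cloud(load(n)).reshape(-1,3) if 0 else None
  C=cloud(grab(n)).reshape(-1,3); l=(C[:,:2]-c)@np.stack([X,Y],1)
  for lab,x0 in(('long',79),('short',-80)):
    m=(abs(l[:,0]-x0)<(48 if lab=='long' else 30))&(l[:,1]>26)&(l[:,1]<55)&(C[:,2]>70)&(C[:,2]<105)
    if m.sum()>5: print(n,lab,m.sum(),'Y',np.median(l[m,1]).round(1),'z top',np.percentile(C[m,2],[50,90]).round(1))
  m=(abs(l[:,0]-79)<75)&(abs(l[:,1]+12)<30)&(C[:,2]>128)&(C[:,2]<142)
  q=l[m]; 
  if len(q)>10: print('plug top z',np.median(C[m,2]).round(1),'X',np.percentile(q[:,0],[1,99]).round(1),'Y',np.percentile(q[:,1],[1,99]).round(1))
```

```text
t 9.13 p [586.8 230.7 144. ] rot [ 1.7987e+02 -7.0000e-02  7.8630e+01] F [-0.2 -0.3 -0.8] T [-0.01 -0.07 -0.02] w 46.2 gf 0.0
scene short 75 Y 40.0 z top [90.9 94.2]
plug top z 133.5 X [ 17.6 135.5] Y [-37.6   7.1]
top long 130 Y 37.9 z top [85.4 87.7]
top short 87 Y 43.8 z top [91.4 94.3]
plug top z 132.7 X [ 18.7 127.2] Y [-34.    7.9]
```

>>> {"fn": "send_rows", "kwargs": {
  "steps": [
    [[0,-0.42,0,0,0.26],[0,-0.42,0,0,0.26],[0,-0.42,0,0,0.26],[0,0,0,0,0.26],[0,0,0,0,0.26]]
  ]
}}

```text
time_s: 9.65
ee_pos: [536.0, 240.3, 142.0]
ee_rot: [-179.9, 0.1, 78.7]
force: [0.7, -0.2, 0.6]
gripper_width: 23.3
gripper_force: 0.0
```

```bash
python3 -c "
from h import *
st(); plan(537.4,240.7,76,78.6,3,0.26)"
```

```text
t 9.65 p [536.  240.3 142. ] rot [-1.7994e+02  6.0000e-02  7.8680e+01] F [ 0.7 -0.2  0.6] T [-0.03 -0.08 -0.02] w 23.3 gf 0.0
[[0.005, 0.011, 0.55, 0.004, 0.26], [0.005, 0.011, 0.55, 0.004, 0.26], [0.005, 0.011, 0.55, 0.004, 0.26]]
```

>>> {"fn": "send_rows", "kwargs": {
  "steps": [
    [[0,0.02,0.4,0,0.26],[0,0,0.4,0,0.26],[0,0,0.2,0,0.26],[0,0,0,0,0.26]]
  ]
}}

```text
time_s: 9.98
ee_pos: [536.7, 239.4, 100.2]
ee_rot: [-179.8, 0.2, 78.6]
force: [-0.9, 0.0, 0.4]
gripper_width: 23.7
gripper_force: 0.0
```

>>> {"fn": "send_rows", "kwargs": {
  "steps": [
    [[0,0,0.2,0,0.26],[0,0,0.2,0,0.26],[0,0,0.2,0,0.26],[0,0,0,0,0.26]]
  ]
}}

```text
time_s: 10.32
ee_pos: [536.6, 239.8, 77.0]
ee_rot: [-179.9, 0.1, 78.6]
force: [-0.6, -0.7, 0.8]
gripper_width: 23.7
gripper_force: 0.0
```

>>> {"fn": "send_rows", "kwargs": {
  "steps": [
    [[0,0,0,0,0],[0,0,0,0,0],[0,0,0,0,0],[0,0,0,0,0]]
  ],
  "squeeze": 10
}}

```text
time_s: 10.65
ee_pos: [537.9, 240.4, 79.2]
ee_rot: [179.9, -0.0, 78.6]
force: [0.2, -0.1, 0.1]
gripper_width: 1.3
gripper_force: 0.0
```

```bash
python3 -c "
from h import *
st()"
```

```text
t 10.65 p [537.9 240.4  79.2] rot [ 1.7995e+02 -3.0000e-02  7.8640e+01] F [ 0.2 -0.1  0.1] T [-0.03 -0.11 -0.05] w 1.3 gf 0.0
```

```bash
python3 -c "
from h import *
f=grab('scene'); g=grab('top'); A=cv2.resize(f['pixels'][110:210,330:430],(500,500),interpolation=cv2.INTER_CUBIC);B=cv2.resize(g['pixels'][125:185,95:155],(300,300),interpolation=cv2.INTER_CUBIC); o=np.zeros((500,800,3),np.uint8);o[:,:500]=A;o[:300,500:]=B;save(o,'bar')
a=np.radians(78.6); X=np.array([np.cos(a),np.sin(a)]); Y=np.array([-X[1],X[0]]); c=np.array([558.3,154.8])
for n in('scene','top'):
  C=cloud(load(n)).reshape(-1,3); l=(C[:,:2]-c)@np.stack([X,Y],1)
  m=(abs(l[:,0]-79)<68)&(abs(l[:,0]-79)>24)&(l[:,1]>14)&(l[:,1]<60)&(C[:,2]>60)&(C[:,2]<110)
  print(n,m.sum(),np.percentile(l[m,1],[5,50,95]).round(1),np.percentile(C[m,2],[5,50,95]).round(1))"
```

```text
scene 36 [18.3 32.3 39.2] [74.1 83.5 88.6]
top 79 [19.2 36.7 41.8] [76.4 84.9 88.3]
```

View pics/bar.png

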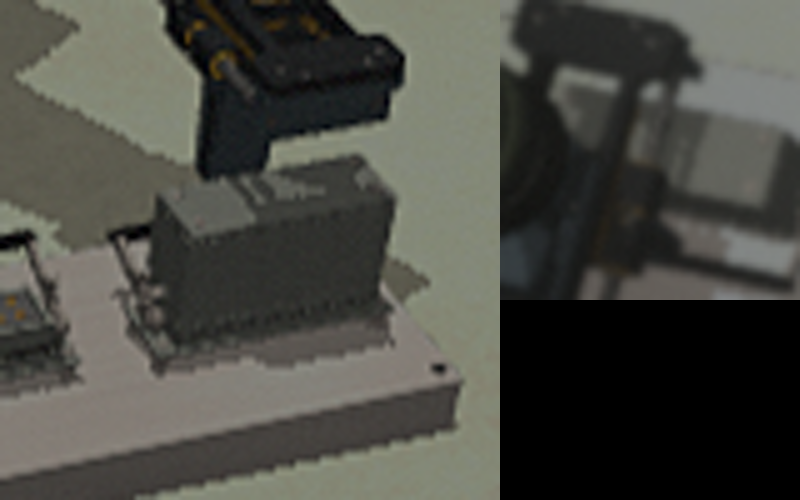

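Run:
```python
from h import *
a=np.radians(78.6); X=np.array([np.cos(a),np.sin(a)]); Y=np.array([-X[1],X[0]]); c=np.array([558.3,154.8])
st();s=env.state(); print('tcp local',(s['ee_pos'][:2]-c)@np.stack([X,Y],1))
C=cloud(load('top')); l=(C[...,:2]-c)@np.stack([X,Y],1)
np.set_printoptions(linewidth=200)
for x in range(25,145,8):
    m=(abs(l[...,0]-x)<4)&(l[...,1]>24)&(l[...,1]<62)&(C[...,2]<125)
    o=np.argsort(l[m][:,1]); print(x,[(int(round(b)),int(round(z))) for b,z in zip(l[m][o,1],C[m][o,2]) if z>45][:16])
```

```text
t 10.75 p [537.8 240.4  79.1] rot [ 1.7996e+02 -2.0000e-02  7.8630e+01] F [0.2 0.3 0.3] T [ 0.02 -0.11  0.  ] w 0.4 gf 0.0
tcp local [79.82417495 37.03604968]
25 [(33, 86), (35, 85), (36, 89), (37, 89), (38, 86), (39, 87), (39, 83), (41, 86), (41, 83)]
33 [(34, 83), (35, 88), (35, 85), (36, 86), (37, 87), (38, 87), (38, 87), (40, 86), (40, 85), (41, 78), (41, 87), (42, 81)]
41 [(33, 83), (34, 87), (34, 86), (35, 87), (36, 85), (37, 87), (38, 88), (39, 84), (40, 88), (40, 86), (41, 85), (42, 87)]
49 [(34, 88), (36, 88), (36, 88), (37, 87), (38, 87), (39, 87), (39, 86), (40, 82), (41, 85), (42, 78), (42, 85)]
57 [(34, 86), (34, 85), (35, 118), (35, 84), (37, 84), (38, 85), (39, 87), (40, 88), (40, 86), (42, 85), (45, 117), (46, 123)]
65 [(30, 119), (32, 116), (33, 82), (33, 110), (33, 124), (33, 84), (34, 87), (35, 118), (36, 86), (36, 112), (36, 85), (36, 125), (37, 87), (38, 119), (38, 87), (39, 123)]
73 [(35, 84), (35, 86), (38, 85), (41, 86), (42, 81)]
81 []
89 []
97 []
105 []
113 []
121 []
129 []
137 []
```

Run:
```python
from h import *
f=load('scene');K=f['intrinsics'];T=np.linalg.inv(f['cam_to_world'])
def pj(*p): q=T@np.array([*p,1]);q=K@(q[:3]/q[2]);return q[:2].round(1)
for z in(163.6,178,193): print(z,pj(460+58,-349.5+8,z))
# current finger: outer/front finger lowest visible in scene, closed; tip centre
C=cloud(f).reshape(-1,3)
a=np.radians(78.6); X=np.array([np.cos(a),np.sin(a)]); Y=np.array([-X[1],X[0]]); c=np.array([558.3,154.8])
for n in('scene','top'):
  C=cloud(load(n)).reshape(-1,3); l=(C[:,:2]-c)@np.stack([X,Y],1)
  m=(abs(l[:,0]-79.8)<20)&(abs(l[:,1]-37)<32)&(C[:,2]>92)&(l[:,1]>14)&(C[:,2]<160); print(n,m.sum(),np.percentile(C[m,2],[0,2,10]).round(1),'X',np.percentile(l[m,0],[2,98]).round(1),'Y',np.percentile(l[m,1],[2,98]).round(1))
```

```text
163.6 [172.6 191.5]
178 [171.8 186.7]
193 [170.9 181.7]
scene 141 [110.  116.4 119.6] X [60.2 92.8] Y [22.7 47. ]
top 55 [110.3 112.4 117.4] X [60.  64.7] Y [27.8 48.3]
```

Two independent checks agree: the closed fingertips appear at z≈111 with the reported TCP at 79, and they projected about 30 mm too high in the earlier picture. So the real tips sit about 31-33 mm above the reported TCP, unlike what the interface text says. That explains the empty grasp over the bar, and it means the long plug was held only by its top edge. From here I'll correct for it: reported z = tip z - 32.

>>> {"fn": "send_rows", "kwargs": {
  "steps": [
    [[0,-0.02,0,0,0.26],[0,0,0,0,0.26],[0,0,0,0,0.26],[0,0,0,0,0.26]]
  ]
}}

```text
time_s: 11.08
ee_pos: [536.8, 240.4, 78.7]
ee_rot: [180.0, 0.0, 78.6]
force: [-0.2, 0.2, -0.2]
gripper_width: 22.8
gripper_force: 0.0
```

>>> {"fn": "send_rows", "kwargs": {
  "steps": [
    [[0,0,0.2,0,0.26],[0,0,0.2,0,0.26],[0,0,0.1,0,0.26],[0,0,0,0,0.26],[0,0,0,0,0.26]]
  ]
}}

```text
time_s: 11.5
ee_pos: [536.4, 240.2, 58.0]
ee_rot: [-179.9, 0.0, 78.6]
force: [0.3, 0.1, 0.1]
gripper_width: 23.6
gripper_force: 0.0
```

```bash
python3 -c "
from h import *
st()"
```

```text
t 11.5 p [536.4 240.2  58. ] rot [-1.7994e+02  5.0000e-02  7.8630e+01] F [0.3 0.1 0.1] T [-0.05 -0.09 -0.01] w 23.6 gf 0.0
```

No contact so far. I'll continue down to a reported z of 40 and close.

>>> {"fn": "send_rows", "kwargs": {
  "steps": [
    [[0,0,0.15,0,0.26],[0,0,0.15,0,0.26],[0,0,0.15,0,0.26],[0,0,0,0,0.26]]
  ]
}}

```text
time_s: 11.83
ee_pos: [535.7, 239.9, 39.1]
ee_rot: [-179.9, 0.1, 78.6]
force: [-1.3, -0.0, 0.2]
gripper_width: 23.7
gripper_force: 0.0
```

>>> {"fn": "send_rows", "kwargs": {
  "steps": [
    [[0,0,0,0,0],[0,0,0,0,0],[0,0,0,0,0],[0,0,0,0,0]]
  ],
  "squeeze": 12
}}

```text
time_s: 12.17
ee_pos: [538.5, 240.2, 41.3]
ee_rot: [179.8, -0.0, 78.7]
force: [3.6, -1.5, -1.9]
gripper_width: 9.5
gripper_force: 12.0
```

```bash
python3 -c "
from h import *
st()"
```

```text
t 12.17 p [538.5 240.2  41.3] rot [ 1.798e+02 -3.000e-02  7.865e+01] F [ 3.6 -1.5 -1.9] T [-0.37 -0.82 -0.03] w 9.5 gf 12.0
```

>>> {"fn": "send_rows", "kwargs": {
  "steps": [
    [[0,0.03,-0.065,0,0],[0,0.03,-0.063,0,0],[0,0.035,-0.061,0,0],[0,0.035,-0.061,0,0],[0,0,0,0,0]]
  ]
}}

```text
time_s: 12.58
ee_pos: [542.3, 239.4, 51.0]
ee_rot: [180.0, -0.0, 78.6]
force: [5.0, -0.0, -3.7]
gripper_width: 9.5
gripper_force: 12.0
```

>>> {"fn": "send_rows", "kwargs": {
  "steps": [
    [[0,0.03,-0.05,0,0],[0,0.025,-0.04,0,0],[0,0,0,0,0],[0,0,0,0,0]]
  ]
}}

```text
time_s: 12.92
ee_pos: [544.2, 239.0, 54.5]
ee_rot: [180.0, -0.0, 78.6]
force: [5.1, -0.5, -3.9]
gripper_width: 9.8
gripper_force: 12.0
```

```bash
python3 -c "
from h import *
st()"
```

```text
t 12.92 p [544.2 239.   54.5] rot [ 1.7997e+02 -1.0000e-02  7.8630e+01] F [ 5.1 -0.5 -3.9] T [-0.14 -0.79 -0.03] w 9.8 gf 12.0
```

>>> {"fn": "send_rows", "kwargs": {
  "steps": [
    [[0,0,0,0,0.17],[0,0,0,0,0.17],[0,0,-0.3,0,0.17],[0,0,-0.4,0,0.17],[0,0,-0.2,0,0.17]]
  ]
}}

```text
time_s: 13.33
ee_pos: [543.8, 239.5, 92.1]
ee_rot: [180.0, -0.1, 78.6]
force: [0.9, 0.5, 0.7]
gripper_width: 15.4
gripper_force: 0.0
```

>>> {"fn": "send_rows", "kwargs": {
  "steps": [
    [[0,-0.3,0,0,0],[0,-0.4,0,0,0],[0,0,0,0,0],[0,0,0.4,0,0],[0,0,0.4,0,0]]
  ]
}}

```text
time_s: 13.75
ee_pos: [516.3, 245.0, 58.5]
ee_rot: [179.9, -0.1, 78.7]
force: [-0.2, -0.0, -0.1]
gripper_width: 0.5
gripper_force: 0.0
```

```bash
python3 -c "
from h import *
st();s=env.state();a=np.radians(78.6); X=np.array([np.cos(a),np.sin(a)]); Y=np.array([-X[1],X[0]])
d=s['ee_pos'][:2]-[586.8,230.7];print('rel',d@X,d@Y)
c=np.array([558.3,154.8])
for n in('scene','top'):
  C=cloud(grab(n)).reshape(-1,3); l=(C[:,:2]-c)@np.stack([X,Y],1)
  m=(abs(l[:,0]-79)<60)&(abs(l[:,0]-79)>24)&(l[:,1]>12)&(l[:,1]<60)&(C[:,2]>85)&(C[:,2]<125)
  print(n,m.sum(),np.percentile(l[m,1],[5,50,95]).round(1),np.percentile(C[m,2],[5,50,95]).round(1))"
```

```text
t 13.75 p [516.3 245.   58.5] rot [ 1.7993e+02 -6.0000e-02  7.8670e+01] F [-0.2 -0.  -0.1] T [ 0.01 -0.06  0.02] w 0.5 gf 0.0
rel 0.03502612311615271 71.96577226351934
scene 16 [24.9 27.7 33.6] [ 92.1  96.8 100.2]
top 51 [27.2 32.  35.9] [ 93.   97.1 100. ]
```

>>> {"fn": "send_rows", "kwargs": {
  "steps": [
    [[0,0.1,0.1,0,0],[0,0.1,0,0,0],[0,0.08,-0.1,0,0],[0,0.08,-0.09,0,0],[0,0,0,0,0]]
  ]
}}

```text
time_s: 14.27
ee_pos: [532.7, 242.0, 63.5]
ee_rot: [179.8, -0.1, 78.6]
force: [-0.1, -0.5, -0.0]
gripper_width: 0.7
gripper_force: 0.0
```

>>> {"fn": "send_rows", "kwargs": {
  "steps": [
    [[0,0.07,-0.07,0,0],[0,0.07,-0.06,0,0],[0,0,0,0,0]]
  ]
}}

```text
time_s: 14.52
ee_pos: [537.3, 240.7, 68.0]
ee_rot: [179.9, -0.1, 78.6]
force: [-0.1, 0.5, 0.5]
gripper_width: 0.4
gripper_force: 0.0
```

```bash
cat > r.py <<'E'
from h import *
import sys
st();s=env.state();a=np.radians(78.6); X=np.array([np.cos(a),np.sin(a)]); Y=np.array([-X[1],X[0]])
c=np.array(dict(long=[586.8,230.7],short=[547,75.6])[sys.argv[1]]);d=s['ee_pos'][:2]-c;print('rel',d@X,d@Y)
E
python3 r.py long
```

```text
t 14.52 p [537.3 240.7  68. ] rot [ 1.799e+02 -5.000e-02  7.862e+01] F [-0.1  0.5  0.5] T [-0.04 -0.12 -0.05] w 0.4 gf 0.0
rel -0.025020632492760427 50.53637707539869
```

```bash
cat > bar.py <<'E'
from h import *
import sys
a=np.radians(78.6); X=np.array([np.cos(a),np.sin(a)]); Y=np.array([-X[1],X[0]]); c=np.array([558.3,154.8])
x0,yc,r=dict(long=(79,-12.6,60),short=(-80,-4.6,36))[sys.argv[1]]
for n in('scene','top'):
  C=cloud(grab(n)).reshape(-1,3); l=(C[:,:2]-c)@np.stack([X,Y],1)-[x0,yc]
  m=(abs(l[:,0])<r)&(l[:,1]>24)&(l[:,1]<70)&(C[:,2]>70)&(C[:,2]<135)
  x=l[m,0]; 
  for lo in range(-r,r,12):
    k=(x>=lo)&(x<lo+12)
    if k.sum()>3: print(n,lo,k.sum(),'Y',np.percentile(l[m][k,1],[10,50,90]).round(1),'z',np.percentile(C[m][k,2],[10,50,90]).round(1))
E
python3 bar.py long
```

```text
scene -60 13 Y [38.  41.7 44.2] z [92.4 96.9 99.7]
scene -24 44 Y [38.3 48.4 57.9] z [113.2 125.  132.4]
scene -12 16 Y [38.4 40.9 43.2] z [117.6 124.1 131.2]
scene 0 10 Y [39.3 41.3 43.1] z [117.7 122.2 125.9]
top -60 16 Y [40.6 44.7 47.8] z [92.9 97.3 98.5]
top -48 18 Y [41.1 44.5 48.2] z [94.7 97.1 98.9]
top -36 16 Y [40.5 44.8 48.2] z [94.4 96.9 98.1]
top -24 59 Y [42.1 48.9 59.8] z [ 96.1 114.6 131.2]
```

>>> {"fn": "send_rows", "kwargs": {
  "steps": [
    [[0,-0.3,0,0,0],[0,-0.25,0,0,0],[0,0,0.25,0,0],[0,0,0.2,0,0],[0,0.15,0,0,0]]
  ]
}}

```text
time_s: 15.03
ee_pos: [517.9, 243.1, 46.9]
ee_rot: [-179.8, 0.2, 78.7]
force: [-1.0, 0.3, -0.4]
gripper_width: 0.5
gripper_force: 0.0
```

>>> {"fn": "send_rows", "kwargs": {
  "steps": [
    [[0,0.08,-0.02,0,0],[0,0.06,-0.04,0,0],[0,0.06,-0.05,0,0],[0,0,0,0,0]]
  ]
}}

```text
time_s: 15.37
ee_pos: [529.8, 242.2, 54.2]
ee_rot: [179.9, -0.1, 78.6]
force: [0.6, -0.1, -0.4]
gripper_width: 0.4
gripper_force: 0.0
```

```bash
python3 r.py long; python3 bar.py long
```

```text
t 15.37 p [529.8 242.2  54.2] rot [ 1.799e+02 -6.000e-02  7.860e+01] F [ 0.6 -0.1 -0.4] T [-0.05 -0.07  0.01] w 0.4 gf 0.0
rel -0.013690649352963062 58.123489988315804
scene -60 14 Y [37.9 40.2 43.2] z [93.2 97.4 99.7]
scene -24 56 Y [45.6 56.4 65.4] z [110.  121.5 132.3]
scene -12 23 Y [44.3 47.  49.1] z [113.4 120.1 130.9]
top -60 18 Y [40.6 44.6 48. ] z [95.1 97.3 98.6]
top -48 14 Y [40.7 45.  48.1] z [94.9 96.5 99.5]
top -36 21 Y [40.8 44.4 48.1] z [92.  96.1 98.1]
top -24 60 Y [43.8 55.3 66.6] z [ 91.5 102.7 121.2]
top -12 5 Y [41.3 44.6 60.4] z [ 95.2  96.9 102.4]
```

>>> {"fn": "send_rows", "kwargs": {
  "steps": [
    [[0,0.07,-0.05,0,0],[0,0.07,-0.06,0,0],[0,0.07,-0.06,0,0],[0,0,0,0,0]]
  ]
}}

```text
time_s: 15.8
ee_pos: [535.8, 240.3, 60.9]
ee_rot: [-179.9, 0.0, 78.6]
force: [-4.3, -0.2, 2.2]
gripper_width: 0.3
gripper_force: 2.5
```

```bash
python3 r.py long; python3 bar.py long
```

```text
t 15.8 p [535.8 240.3  60.9] rot [-1.7989e+02  4.0000e-02  7.8620e+01] F [-4.3 -0.2  2.2] T [ 0.02  0.83 -0.01] w 0.3 gf 2.5
rel -0.6433531465085509 51.93188504780663
scene -60 8 Y [33.8 35.1 37.1] z [100.5 102.3 103.8]
scene -24 49 Y [39.6 49.5 59.5] z [110.1 121.4 133.2]
scene -12 21 Y [38.6 40.3 43.3] z [118.  124.2 133.3]
scene 0 7 Y [41.3 43.2 46.3] z [112.7 115.3 126.8]
top -60 18 Y [34.4 38.8 42.2] z [ 99.7 101.7 104.1]
top -48 16 Y [35.2 38.6 42.2] z [100.5 102.5 104.3]
top -36 16 Y [34.9 38.2 42.5] z [100.2 102.6 104.6]
top -24 60 Y [37.3 47.8 59. ] z [ 98.  105.5 123.5]
top -12 4 Y [34.  36.  55.3] z [ 99.7 102.1 108.4]
```

>>> {"fn": "send_rows", "kwargs": {
  "steps": [
    [[0,0.06,-0.07,0,0],[0,0.06,-0.07,0,0],[0,0.06,-0.07,0,0],[0,0,0,0,0]]
  ]
}}

```text
time_s: 16.23
ee_pos: [544.7, 238.8, 69.4]
ee_rot: [179.9, -0.0, 78.6]
force: [-2.1, -0.6, 1.8]
gripper_width: 0.3
gripper_force: 1.3
```

>>> {"fn": "send_rows", "kwargs": {
  "steps": [
    [[0,0.06,-0.05,0,0],[0,0.05,-0.04,0,0],[0,0,0,0,0]]
  ]
}}

```text
time_s: 16.48
ee_pos: [547.8, 238.2, 72.3]
ee_rot: [-179.9, 0.0, 78.6]
force: [-3.5, 0.2, 1.5]
gripper_width: 0.5
gripper_force: 2.2
```

```bash
python3 r.py long; python3 bar.py long
```

```text
t 16.48 p [547.8 238.2  72.3] rot [-1.7994e+02  1.0000e-02  7.8610e+01] F [-3.5  0.2  1.5] T [-0.04  0.64 -0.05] w 0.5 gf 2.2
rel -0.37032727766185464 39.755060981042476
scene -24 30 Y [28.3 41.2 49.1] z [117.8 128.1 134.6]
scene -12 10 Y [26.8 27.8 30.7] z [127.3 129.6 133.6]
scene 0 6 Y [27.7 30.3 33.5] z [125.3 127.8 129.3]
top -60 15 Y [25.6 28.2 30.7] z [109.8 113.  115.2]
top -48 12 Y [25.3 27.5 30. ] z [109.3 111.2 113.3]
top -36 15 Y [25.6 28.4 30.9] z [111.1 113.4 114.1]
top -24 47 Y [27.7 37.5 47.3] z [108.3 118.  130.6]
```

>>> {"fn": "send_rows", "kwargs": {
  "steps": [
    [[0,0.05,-0.03,0,0],[0,0.05,-0.03,0,0],[0,0,0,0,0]]
  ]
}}

```text
time_s: 16.83
ee_pos: [547.7, 238.1, 73.4]
ee_rot: [-179.5, 0.1, 78.6]
force: [-10.2, 3.3, -0.2]
gripper_width: 0.6
gripper_force: 5.5
```

>>> {"fn": "send_rows", "kwargs": {
  "steps": [
    [[0,0.04,0,0,0],[0,0.02,0,0,0],[0,0,0,0,0]]
  ]
}}

```text
time_s: 17.08
ee_pos: [547.7, 238.0, 72.8]
ee_rot: [-179.2, 0.1, 78.6]
force: [-13.3, 5.4, 1.2]
gripper_width: 0.4
gripper_force: 7.7
```

```bash
python3 r.py long; python3 bar.py long
```

```text
t 17.08 p [547.7 238.   72.8] rot [-1.7921e+02  1.2000e-01  7.8570e+01] F [-13.3   5.4   1.2] T [ 0.91  2.61 -0.04] w 0.4 gf 7.7
rel -0.5933852870846738 39.7561928185981
scene -24 28 Y [27.8 40.1 44.8] z [117.3 127.5 133.6]
scene -12 12 Y [26.3 28.3 31.8] z [124.6 130.  134.5]
scene 0 4 Y [27.8 29.4 30.4] z [125.3 126.9 129.2]
top -60 15 Y [24.9 27.7 30.5] z [109.5 112.8 114.1]
top -48 12 Y [25.3 27.4 30.3] z [109.9 112.1 115. ]
top -36 15 Y [24.9 27.8 30.8] z [111.1 113.1 114.2]
top -24 53 Y [27.7 36.8 47.7] z [108.  116.4 132.4]
```

>>> {"fn": "send_rows", "kwargs": {
  "steps": [
    [[0,-0.3,0,0,0],[0,-0.3,0,0,0],[0,0,-0.8,0,0.5],[0,0,-0.8,0,1],[0,0,0,0,1]]
  ]
}}

```text
time_s: 17.6
ee_pos: [535.4, 243.5, 145.6]
ee_rot: [179.2, -0.5, 78.7]
force: [1.0, 1.7, 0.3]
gripper_width: 17.7
gripper_force: 0.0
```

```bash
python3 r.py long; python3 bar.py long | grep top; python3 -c "
from h import *
plan(597,-195,110,89.7,15,1)"
```

```text
t 17.6 p [535.4 243.5 145.6] rot [179.23  -0.45  78.66] F [1.  1.7 0.3] T [-0.03 -0.1  -0.02] w 17.7 gf 0.0
rel 2.4323297930842975 52.890129787904435
top -60 14 Y [24.9 28.3 30.8] z [110.9 112.9 114.2]
top -48 14 Y [25.  27.9 30.4] z [111.2 113.2 114.4]
top -36 15 Y [25.  27.9 30.8] z [111.  113.3 115.9]
top -24 14 Y [24.6 27.8 30.9] z [112.4 113.9 115. ]
top -12 13 Y [25.6 27.8 30.8] z [112.2 113.1 116. ]
top 0 13 Y [25.1 28.2 30.2] z [110.6 114.2 115.9]
[[-0.693, 0.249, 0.051, -0.107, 1], [-0.696, 0.24, 0.051, -0.107, 1], [-0.699, 0.231, 0.051, -0.107, 1], [-0.702, 0.222, 0.051, -0.107, 1], [-0.705, 0.213, 0.051, -0.107, 1]]
[[-0.708, 0.204, 0.051, -0.107, 1], [-0.71, 0.195, 0.051, -0.107, 1], [-0.713, 0.186, 0.051, -0.107, 1], [-0.715, 0.176, 0.051, -0.107, 1], [-0.717, 0.167, 0.051, -0.107, 1]]
[[-0.719, 0.158, 0.051, -0.107, 1], [-0.721, 0.149, 0.051, -0.107, 1], [-0.723, 0.139, 0.051, -0.107, 1], [-0.725, 0.13, 0.051, -0.107, 1], [-0.726, 0.121, 0.051, -0.107, 1]]
```

>>> {"fn": "send_rows", "kwargs": {
  "steps": [
    [[-0.69,0.25,0,-0.11,1],[-0.7,0.24,0,-0.11,1],[-0.7,0.23,0,-0.11,1],[-0.7,0.22,0,-0.11,1],[-0.7,0.21,0,-0.11,1]]
  ]
}}

```text
time_s: 18.12
ee_pos: [551.7, 94.6, 137.4]
ee_rot: [-180.0, 0.1, 82.5]
force: [0.8, 0.4, 0.3]
gripper_width: 59.0
gripper_force: 0.0
```

>>> {"fn": "send_rows", "kwargs": {
  "steps": [
    [[-0.71,0.2,0,-0.11,1],[-0.71,0.2,0,-0.11,1],[-0.71,0.19,0,-0.11,1],[-0.72,0.18,0,-0.11,1],[-0.72,0.17,0,-0.11,1]]
  ]
}}

```text
time_s: 18.53
ee_pos: [574.0, -51.5, 137.4]
ee_rot: [-179.9, 0.0, 86.2]
force: [-0.1, 0.1, 0.0]
gripper_width: 90.3
gripper_force: 0.0
```

>>> {"fn": "send_rows", "kwargs": {
  "steps": [
    [[-0.72,0.16,0.1,-0.11,1],[-0.72,0.15,0.1,-0.11,1],[-0.72,0.14,0.1,-0.1,1],[-0.7,0.13,0.1,-0.1,1],[0,0,0,0,1]]
  ]
}}

```text
time_s: 18.95
ee_pos: [591.9, -170.2, 120.2]
ee_rot: [-179.9, 0.1, 88.9]
force: [0.1, -0.9, -0.9]
gripper_width: 91.1
gripper_force: 0.0
```

```bash
python3 -c "
from h import *
st();plan(597.2,-212.6,110,89.7,1,1)"
```

```text
t 18.95 p [ 591.9 -170.2  120.2] rot [-1.7991e+02  1.5000e-01  8.8880e+01] F [ 0.1 -0.9 -0.9] T [-0.07 -0.11 -0.  ] w 91.1 gf 0.0
[[-1.058, 0.153, 0.256, -0.119, 1]]
```

>>> {"fn": "send_rows", "kwargs": {
  "steps": [
    [[-0.52,0.06,0.12,-0.06,1],[-0.52,0.05,0.12,-0.06,1],[0,0,0,0,1],[0,0,0,0,1]]
  ]
}}

```text
time_s: 19.28
ee_pos: [595.4, -207.0, 111.7]
ee_rot: [-179.9, -0.0, 89.8]
force: [0.0, 0.1, 0.1]
gripper_width: 91.0
gripper_force: 0.0
```

```bash
python3 -c "
from h import *
st();plan(596.5,-211.8,40,89.7,4,1)"
```

```text
t 19.28 p [ 595.4 -207.   111.7] rot [-1.7989e+02 -5.0000e-02  8.9810e+01] F [0.  0.1 0.1] T [ 0.01 -0.07 -0.03] w 91.0 gf 0.0
[[-0.03, 0.007, 0.448, 0.004, 1], [-0.03, 0.007, 0.448, 0.004, 1], [-0.03, 0.007, 0.448, 0.004, 1], [-0.03, 0.007, 0.448, 0.004, 1]]
```

>>> {"fn": "send_rows", "kwargs": {
  "steps": [
    [[-0.06,0.02,0.5,0,1],[-0.06,0.01,0.5,0,1],[0,0,0.5,0,1],[0,0,0.5,0,1],[0,0,0,0,1]]
  ]
}}

```text
time_s: 19.7
ee_pos: [594.0, -209.2, 28.9]
ee_rot: [-179.5, -0.2, 90.0]
force: [-0.3, 0.3, -0.5]
gripper_width: 91.3
gripper_force: 0.0
```

>>> {"fn": "send_rows", "kwargs": {
  "steps": [
    [[0,0,0.2,0,1],[0,0,0.2,0,1],[0,0,0.2,0,1],[0,0,0,0,1],[0,0,0,0,1]]
  ]
}}

```text
time_s: 20.12
ee_pos: [597.3, -211.5, 9.2]
ee_rot: [-180.0, 0.0, 89.9]
force: [0.2, 0.5, 1.4]
gripper_width: 91.3
gripper_force: 0.0
```

```bash
python3 -c "
from h import *
st()"
```

```text
t 20.12 p [ 597.3 -211.5    9.2] rot [-180.      0.     89.91] F [0.2 0.5 1.4] T [-0.02 -0.1  -0.02] w 91.3 gf 0.0
```

>>> {"fn": "send_rows", "kwargs": {
  "steps": [
    [[0,0,0.16,0,1],[0,0,0,0,1],[0,0,0,0,0],[0,0,0,0,0],[0,0,0,0,0]]
  ],
  "squeeze": 45
}}

```text
time_s: 20.53
ee_pos: [597.4, -211.7, 3.0]
ee_rot: [180.0, 0.0, 89.9]
force: [-0.0, 0.1, -0.1]
gripper_width: 74.5
gripper_force: 0.0
```

>>> {"fn": "send_rows", "kwargs": {
  "steps": [
    [[0,0,0,0,0],[0,0,0,0,0],[0,0,0,0,0],[0,0,0,0,0],[0,0,0,0,0]]
  ]
}}

```text
time_s: 20.95
ee_pos: [597.5, -211.7, 2.8]
ee_rot: [180.0, 0.0, 89.9]
force: [-0.3, 0.0, 0.7]
gripper_width: 42.8
gripper_force: 44.9
```

```bash
python3 -c "
from h import *
st()"
```

```text
t 20.95 p [ 597.5 -211.7    2.8] rot [1.7997e+02 1.0000e-02 8.9910e+01] F [-0.3  0.   0.7] T [-0.08 -0.01 -0.01] w 42.8 gf 44.9
```

>>> {"fn": "send_rows", "kwargs": {
  "steps": [
    [[0,0,-0.5,0,0],[0,0,-0.8,0,0],[0,0,-0.8,0,0],[0,0,-0.8,0,0],[0,0,-0.4,0,0]]
  ]
}}

```text
time_s: 21.37
ee_pos: [598.8, -212.2, 138.7]
ee_rot: [179.7, 0.1, 89.9]
force: [0.9, -0.4, -1.8]
gripper_width: 42.9
gripper_force: 44.9
```

```bash
python3 -c "
from h import *
st();plan(548,68,128,78.6,10,0)"
```

```text
t 21.37 p [ 598.8 -212.2  138.7] rot [1.7971e+02 1.1000e-01 8.9910e+01] F [ 0.9 -0.4 -1.8] T [ 0.04 -0.19 -0.03] w 42.9 gf 44.9
[[0.7, -0.128, 0.027, 0.164, 0], [0.698, -0.142, 0.027, 0.164, 0], [0.695, -0.156, 0.027, 0.164, 0], [0.691, -0.169, 0.027, 0.164, 0], [0.688, -0.183, 0.027, 0.164, 0]]
[[0.684, -0.196, 0.027, 0.164, 0], [0.68, -0.21, 0.027, 0.164, 0], [0.676, -0.223, 0.027, 0.164, 0], [0.671, -0.237, 0.027, 0.164, 0], [0.667, -0.25, 0.027, 0.164, 0]]
```

>>> {"fn": "send_rows", "kwargs": {
  "steps": [
    [[0.7,-0.13,0,0.16,0],[0.7,-0.14,0,0.16,0],[0.7,-0.16,0,0.16,0],[0.69,-0.17,0,0.16,0],[0.69,-0.18,0,0.16,0]]
  ]
}}

```text
time_s: 21.78
ee_pos: [570.7, -70.0, 134.3]
ee_rot: [-179.9, -0.0, 84.3]
force: [-0.2, 0.0, -1.8]
gripper_width: 43.1
gripper_force: 44.9
```

>>> {"fn": "send_rows", "kwargs": {
  "steps": [
    [[0.68,-0.2,0,0.16,0],[0.68,-0.21,0,0.16,0],[0.68,-0.22,0,0.17,0],[0.67,-0.24,0,0.17,0],[0.6,-0.25,0,0.17,0]]
  ]
}}

```text
time_s: 22.2
ee_pos: [544.3, 67.7, 134.3]
ee_rot: [-179.9, 0.0, 78.7]
force: [-0.4, -0.2, -2.1]
gripper_width: 42.7
gripper_force: 44.9
```

>>> {"fn": "send_rows", "kwargs": {
  "steps": [
    [[0,0,0.3,0,0],[0,0,0.3,0,0],[0,0,0.1,0,0],[0,0,0,0,0],[0,0,0,0,0]]
  ]
}}

```text
time_s: 22.62
ee_pos: [545.2, 65.9, 106.6]
ee_rot: [-180.0, 0.0, 78.7]
force: [0.0, 1.2, -1.5]
gripper_width: 42.5
gripper_force: 44.9
```

```bash
cat > meas.py <<'E'
from h import *
import sys
# held plug seen by both cameras, in the tool's frame (x along plug)
dz,hl=float(sys.argv[1]),float(sys.argv[2])   # plug bottom below TCP, half length
s=env.state(); st(); p=s['ee_pos']; a=np.radians(s['ee_rot'][2]); X=np.array([np.cos(a),np.sin(a)]); Y=np.array([-X[1],X[0]])
for n in('scene','top'):
    C=cloud(grab(n)).reshape(-1,3); l=(C[:,:2]-p[:2])@np.stack([X,Y],1); z=C[:,2]-p[2]+dz
    m=(abs(l[:,0])<hl+8)&(abs(l[:,1])<26)
    t=m&(z>63)&(z<72)
    print(n,'top',t.sum(),'z',np.median(z[t]).round(1),'X',np.percentile(l[t,0],[1,99]).round(1),'Y',np.percentile(l[t,1],[1,99]).round(1))
    for lab,k,ax in(('end-',m&(l[:,0]<-hl+8)&(abs(l[:,1])<16)&(z>22)&(z<60),0),('flank-',m&(l[:,1]<-12)&(abs(l[:,0])<hl-8)&(z>5)&(z<28),1),('flank+',m&(l[:,1]>12)&(abs(l[:,0])<hl-8)&(z>5)&(z<28),1)):
        if k.sum()>8: print(n,lab,k.sum(),np.percentile(l[k,ax],[10,50,90]).round(1),'slope',np.polyfit(l[k,1-ax],l[k,ax],1)[0].round(3))
E
python3 meas.py 2.8 36.5
```

```text
t 22.62 p [545.2  65.9 106.6] rot [-1.7997e+02  1.0000e-02  7.8680e+01] F [ 0.   1.2 -1.5] T [-0.06 -0.09 -0.01] w 42.5 gf 44.9
scene top 141 z 67.5 X [-38.3  27.3] Y [-24.6  23.9]
scene end- 63 [-38.9 -37.8 -36.9] slope 0.001
scene flank- 140 [-22.9 -21.  -18.4] slope 0.012
top top 144 z 67.4 X [-36.7  -6.2] Y [-20.1  20.8]
top end- 42 [-37.  -36.7 -36.2] slope -0.009
```

>>> {"fn": "send_rows", "kwargs": {
  "steps": [
    [[0.12,0,0.1,0,0],[0.126,0,0.1,0,0],[0,0,0.1,0,0],[0,0,0.1,0,0],[0,0,0,0,0]]
  ]
}}

```text
time_s: 23.13
ee_pos: [546.3, 75.7, 89.6]
ee_rot: [-179.9, 0.1, 78.7]
force: [0.7, 0.0, -2.3]
gripper_width: 43.0
gripper_force: 44.9
```

```bash
python3 -c "
from h import *
st(); plan(547.1,75.55,82,78.6,1,0)"
```

```text
t 23.13 p [546.3  75.7  89.6] rot [-1.7988e+02  5.0000e-02  7.8720e+01] F [ 0.7  0.  -2.3] T [ 0.01 -0.06  0.  ] w 43.0 gf 44.9
[[-0.001, 0.02, 0.189, 0.017, 0]]
```

>>> {"fn": "send_rows", "kwargs": {
  "steps": [
    [[0,0.02,0.07,0,0],[0,0,0.07,0,0],[0,0,0.05,0,0],[0,0,0,0,0]]
  ]
}}

```text
time_s: 23.47
ee_pos: [547.6, 75.4, 82.6]
ee_rot: [-179.9, 0.0, 78.7]
force: [0.2, 0.4, -1.6]
gripper_width: 43.0
gripper_force: 44.9
```

>>> {"fn": "send_rows", "kwargs": {
  "steps": [
    [[0,0,0.06,0,0],[0,0,0.05,0,0],[0,0,0.05,0,0],[0,0,0,0,0]]
  ]
}}

```text
time_s: 23.8
ee_pos: [548.0, 75.6, 76.7]
ee_rot: [180.0, 0.0, 78.7]
force: [0.1, 0.5, 0.0]
gripper_width: 43.0
gripper_force: 44.9
```

It slid over the collar freely: the plug bottom is at about 74 mm with hardly any force. Now I'll press.

>>> {"fn": "send_rows", "kwargs": {
  "steps": [
    [[0,0,0.06,0,0],[0,0,0.06,0,0],[0,0,0.06,0,0],[0,0,0.05,0,0],[0,0,0,0,0]]
  ]
}}

```text
time_s: 24.22
ee_pos: [548.0, 75.6, 68.7]
ee_rot: [180.0, -0.0, 78.7]
force: [-2.9, -0.4, 8.8]
gripper_width: 42.8
gripper_force: 44.9
```

>>> {"fn": "send_rows", "kwargs": {
  "steps": [
    [[0,0,0.05,0,0],[0,0,0.05,0,0],[0,0,0.05,0,0],[0,0,0,0,0]]
  ]
}}

```text
time_s: 24.55
ee_pos: [548.1, 75.6, 62.8]
ee_rot: [179.9, -0.0, 78.7]
force: [-2.3, -0.1, 9.6]
gripper_width: 42.7
gripper_force: 44.9
```

>>> {"fn": "send_rows", "kwargs": {
  "steps": [
    [[0,0,0.05,0,0],[0,0,0.05,0,0],[0,0,0.04,0,0],[0,0,0,0,0]]
  ]
}}

```text
time_s: 24.88
ee_pos: [548.1, 75.6, 58.7]
ee_rot: [179.9, -0.0, 78.7]
force: [-4.1, -0.9, 16.3]
gripper_width: 42.8
gripper_force: 44.9
```

>>> {"fn": "send_rows", "kwargs": {
  "steps": [
    [[0,0,0.05,0,0],[0,0,0.05,0,0],[0,0,0,0,0]]
  ]
}}

```text
time_s: 25.13
ee_pos: [548.3, 75.6, 58.5]
ee_rot: [179.8, -0.0, 78.7]
force: [-12.2, -1.6, 40.1]
gripper_width: 42.9
gripper_force: 45.0
```

>>> {"fn": "send_rows", "kwargs": {
  "steps": [
    [[0,0,-0.09,0,0],[0,0,-0.09,0,0],[0,0,-0.09,0,0],[0,0,-0.06,0,0],[0,0,0,0,0]]
  ]
}}

```text
time_s: 25.55
ee_pos: [548.2, 75.5, 65.9]
ee_rot: [179.9, -0.0, 78.7]
force: [-1.8, -0.8, 5.2]
gripper_width: 42.6
gripper_force: 45.0
```

>>> {"fn": "send_rows", "kwargs": {
  "steps": [
    [[0,0,-0.07,0,0],[0,0,-0.05,0,0],[0,0,0,0,0.62],[0,0,0,0,0.62],[0,0,0,0,0.62]]
  ]
}}

```text
time_s: 25.97
ee_pos: [547.9, 75.6, 69.6]
ee_rot: [-180.0, 0.0, 78.7]
force: [0.3, -1.0, -0.7]
gripper_width: 56.1
gripper_force: 0.0
```

```bash
python3 -c "
from h import *
st()"; python3 bar.py short
```

```text
t 25.97 p [547.9  75.6  69.6] rot [-1.7998e+02  1.0000e-02  7.8700e+01] F [ 0.3 -1.  -0.7] T [-0.02 -0.12 -0.04] w 56.1 gf 0.0
scene -36 10 Y [43.8 45.8 48.5] z [85.9 89.8 93.5]
scene -24 10 Y [28.  31.  34.7] z [126.3 130.2 132.2]
top -36 17 Y [44.3 47.8 51.6] z [88.4 90.2 93. ]
top -24 19 Y [44.8 48.3 51.9] z [89.3 90.6 92.9]
top -12 5 Y [43.9 48.9 51.5] z [86.6 90.  93.8]
```

>>> {"fn": "send_rows", "kwargs": {
  "steps": [
    [[0,0,-0.3,0,0.62],[0,0,-0.5,0,0.62],[0,0,-0.4,0,0.5],[0,0,0,0,0.26],[0,0,0,0,0.26]]
  ]
}}

```text
time_s: 26.48
ee_pos: [548.4, 75.7, 118.4]
ee_rot: [179.9, -0.0, 78.7]
force: [0.5, 0.3, 0.0]
gripper_width: 39.3
gripper_force: 0.0
```

>>> {"fn": "send_rows", "kwargs": {
  "steps": [
    [[0,-0.4,0,0,0.26],[0,-0.4,0,0,0.26],[0,-0.39,0,0,0.26],[0,0,0,0,0.26],[0,0,0,0,0.26]]
  ]
}}

```text
time_s: 26.9
ee_pos: [500.4, 84.9, 117.0]
ee_rot: [-179.9, 0.0, 78.7]
force: [0.5, 0.2, 0.6]
gripper_width: 23.6
gripper_force: 0.0
```

```bash
sed -i 's/short=\[547,75.6\]/short=[548.0,75.6]/' r.py; python3 r.py short
```

```text
t 26.9 p [500.4  84.9 117. ] rot [-1.7992e+02  4.0000e-02  7.8730e+01] F [0.5 0.2 0.6] T [ 0.03 -0.1  -0.  ] w 23.6 gf 0.0
rel -0.3036693047999891 48.51504980368809
```

Aligned to within 1 mm. I'll go down astride the bar to a reported z of about 47.

>>> {"fn": "send_rows", "kwargs": {
  "steps": [
    [[0,0.01,0.4,0,0.26],[0,0,0.4,0,0.26],[0,0,0.2,0,0.26],[0,0,0,0,0.26]]
  ]
}}

```text
time_s: 27.23
ee_pos: [500.7, 84.5, 75.7]
ee_rot: [-179.8, 0.1, 78.7]
force: [0.2, -0.2, -0.7]
gripper_width: 23.6
gripper_force: 0.0
```

>>> {"fn": "send_rows", "kwargs": {
  "steps": [
    [[0,0,0.25,0,0.26],[0,0,0.25,0,0.26],[0,0,0.22,0,0.26],[0,0,0,0,0.26]]
  ]
}}

```text
time_s: 27.57
ee_pos: [500.3, 84.6, 47.2]
ee_rot: [-179.8, 0.1, 78.7]
force: [0.3, -1.2, 0.4]
gripper_width: 23.9
gripper_force: 0.0
```

>>> {"fn": "send_rows", "kwargs": {
  "steps": [
    [[0,0,0,0,0],[0,0,0,0,0],[0,0,0,0,0],[0,0,0,0,0]]
  ],
  "squeeze": 12
}}

```text
time_s: 27.9
ee_pos: [501.3, 85.0, 49.4]
ee_rot: [-180.0, -0.0, 78.7]
force: [-1.2, 1.1, 0.9]
gripper_width: 9.5
gripper_force: 12.0
```

```bash
python3 r.py short
```

```text
t 27.9 p [501.3  85.   49.4] rot [-1.7998e+02 -1.0000e-02  7.8690e+01] F [-1.2  1.1  0.9] T [ 0.1   0.2  -0.06] w 9.5 gf 12.0
rel 0.0015164643454636893 47.627602602002995
```

>>> {"fn": "send_rows", "kwargs": {
  "steps": [
    [[0,0.04,-0.065,0,0],[0,0.04,-0.065,0,0],[0,0.045,-0.06,0,0],[0,0.045,-0.06,0,0],[0,0,0,0,0]]
  ]
}}

```text
time_s: 28.32
ee_pos: [507.2, 83.8, 59.5]
ee_rot: [-179.9, 0.0, 78.7]
force: [-4.8, 1.4, 0.6]
gripper_width: 9.9
gripper_force: 12.0
```

>>> {"fn": "send_rows", "kwargs": {
  "steps": [
    [[0,0,0,0,0.17],[0,0,0,0,0.17],[0,0,-0.3,0,0.17],[0,0,-0.4,0,0.17],[0,0,0,0,0.17]]
  ]
}}

```text
time_s: 28.73
ee_pos: [511.4, 83.6, 90.0]
ee_rot: [179.6, -0.1, 78.7]
force: [-0.4, 0.4, 1.4]
gripper_width: 15.6
gripper_force: 0.6
```

```bash
python3 r.py short; python3 bar.py short|grep top
```

```text
t 28.73 p [511.4  83.6  90. ] rot [ 1.7959e+02 -1.0000e-01  7.8710e+01] F [-0.4  0.4  1.4] T [0.04 0.04 0.  ] w 15.6 gf 0.6
rel 0.5722007528639019 37.418982500575886
top -36 18 Y [38.5 42.7 46. ] z [ 98.2  99.7 101.2]
top -24 22 Y [28.3 40.5 44.9] z [ 95.8  99.8 128.3]
```

>>> {"fn": "send_rows", "kwargs": {
  "steps": [
    [[0,-0.36,0,0,0],[0,-0.36,0,0,0],[0,0,0,0,0],[0,0,0.45,0,0],[0,0,0.42,0,0]]
  ]
}}

```text
time_s: 29.25
ee_pos: [481.7, 89.2, 52.3]
ee_rot: [179.8, -0.0, 78.7]
force: [0.0, -0.2, -0.9]
gripper_width: 0.6
gripper_force: 0.0
```

```bash
python3 r.py short
```

```text
t 29.25 p [481.7  89.2  52.3] rot [ 1.7979e+02 -5.0000e-02  7.8720e+01] F [ 0.  -0.2 -0.9] T [-0.03 -0.08 -0.01] w 0.6 gf 0.0
rel 0.1839650369097515 67.679821854929
```

>>> {"fn": "send_rows", "kwargs": {
  "steps": [
    [[0,0.15,0,0,0],[0,0.12,0,0,0],[0,0.07,-0.06,0,0],[0,0.07,-0.07,0,0],[0,0,0,0,0]]
  ]
}}

```text
time_s: 29.67
ee_pos: [497.8, 85.8, 58.7]
ee_rot: [179.9, -0.0, 78.7]
force: [-0.2, 0.3, -0.6]
gripper_width: 0.8
gripper_force: 0.0
```

>>> {"fn": "send_rows", "kwargs": {
  "steps": [
    [[0,0.06,-0.06,0,0],[0,0.06,-0.06,0,0],[0,0.06,-0.05,0,0],[0,0,0,0,0]]
  ]
}}

```text
time_s: 30.0
ee_pos: [504.1, 84.4, 65.1]
ee_rot: [179.9, -0.0, 78.7]
force: [-0.5, 0.2, -0.1]
gripper_width: 0.5
gripper_force: 0.1
```

```bash
python3 r.py short; python3 bar.py short|grep top
```

```text
t 30.0 p [504.1  84.4  65.1] rot [ 1.799e+02 -1.000e-02  7.870e+01] F [-0.5  0.2 -0.1] T [-0.02 -0.07 -0.01] w 0.5 gf 0.1
rel -0.02972858186927486 44.77215623769768
top -36 17 Y [26.8 31.2 34. ] z [109.6 111.3 113.9]
top -24 5 Y [29.2 33.6 35. ] z [106.5 111.2 112.7]
```

Now cam Y≈31 (bar at about 56°). I'll push on to the stop.

>>> {"fn": "send_rows", "kwargs": {
  "steps": [
    [[0,0.06,-0.04,0,0],[0,0.06,-0.03,0,0],[0,0.05,-0.03,0,0],[0,0,0,0,0]]
  ]
}}

```text
time_s: 30.43
ee_pos: [507.7, 83.6, 67.8]
ee_rot: [-179.7, 0.0, 78.7]
force: [-5.0, 2.2, -0.5]
gripper_width: 0.7
gripper_force: 2.7
```

>>> {"fn": "send_rows", "kwargs": {
  "steps": [
    [[0,0.05,-0.02,0,0],[0,0.04,0,0,0],[0,0,0,0,0]]
  ]
}}

```text
time_s: 30.68
ee_pos: [507.5, 83.5, 67.5]
ee_rot: [-179.3, 0.1, 78.6]
force: [-10.3, 5.8, 0.1]
gripper_width: 0.6
gripper_force: 5.6
```

```bash
python3 r.py short; python3 bar.py short|grep top
```

```text
t 30.68 p [507.5  83.5  67.5] rot [-1.7925e+02  6.0000e-02  7.8630e+01] F [-10.3   5.8   0.1] T [0.9  1.79 0.02] w 0.6 gf 5.6
rel -0.22441205019493926 41.24438753083745
top -36 15 Y [25.4 28.6 30.9] z [111.5 113.9 115.4]
top -24 8 Y [26.2 28.2 31.4] z [112.1 114.8 119. ]
```

>>> {"fn": "send_rows", "kwargs": {
  "steps": [
    [[0,0.06,-0.02,0,0],[0,0,0,0,0],[0,0,0,0,0]]
  ]
}}

```text
time_s: 31.03
ee_pos: [507.5, 83.5, 67.7]
ee_rot: [-179.0, 0.1, 78.6]
force: [-14.7, 6.1, -0.0]
gripper_width: 0.4
gripper_force: 7.5
```

>>> {"fn": "send_rows", "kwargs": {
  "steps": [
    [[0,-0.3,0,0,0],[0,-0.5,0,0,0],[0,-0.6,0,0,0],[0,-0.5,-0.7,0,0],[0,-0.5,-0.7,0,0]]
  ]
}}

```text
time_s: 31.45
ee_pos: [420.1, 100.6, 125.6]
ee_rot: [-179.9, 0.1, 78.7]
force: [1.3, -0.9, -0.5]
gripper_width: 0.7
gripper_force: 0.0
```

>>> {"fn": "send_rows", "kwargs": {
  "steps": [
    [[0,-0.7,-0.7,0,0],[0,-0.7,-0.7,0,0],[0,-0.7,0,0,0],[0,0,0,0,0],[0,0,0,0,0]]
  ]
}}

```text
time_s: 31.87
ee_pos: [339.3, 117.5, 182.8]
ee_rot: [179.8, -0.1, 78.8]
force: [1.4, -0.6, -0.3]
gripper_width: 0.4
gripper_force: 0.0
```

Run:
```python
from h import *
st()
a=np.radians(78.6); X=np.array([np.cos(a),np.sin(a)]); Y=np.array([-X[1],X[0]]); c=np.array([558.3,154.8])
for n in('scene','top'):
  C=cloud(grab(n)).reshape(-1,3); l=(C[:,:2]-c)@np.stack([X,Y],1)
  for lab,x0,y0,h in(('long',80,-12.6,62),('short',-80,-4.8,38)):
    r=l-[x0,y0]; t=(abs(r[:,0])<h+6)&(abs(r[:,1])<23.5)&(C[:,2]>130)&(C[:,2]<142)
    A=np.c_[r[t],np.ones(t.sum())]; pl=np.linalg.lstsq(A,C[t,2],rcond=None)[0]; q=cv2.minAreaRect(r[t].astype(np.float32))
    b=(abs(r[:,0])<h-6)&(r[:,1]>24)&(r[:,1]<60)&(C[:,2]>70)&(C[:,2]<128)
    print(n,lab,'plug top z',np.median(C[t,2]).round(1),'tilt',pl[:2].round(3),'rect',np.round(q[0],1),np.round(q[1],1),round(q[2],1),'bar Y',np.median(r[b,1]).round(1) if b.any() else None,'z',np.percentile(C[b,2],[50,90]).round(1) if b.any() else None)
f=load('top');g=load('scene');o=np.zeros((420,800,3),np.uint8)
o[:400,:420]=cv2.resize(f['pixels'][130:210,95:179],(420,400),interpolation=cv2.INTER_CUBIC); o[:380,420:]=cv2.resize(g['pixels'][115:210,325:420],(380,380),interpolation=cv2.INTER_CUBIC); o[:,400:420]=0
save(cv2.convertScaleAbs(o,alpha=1.5),'final')
```

```text
t 31.87 p [339.3 117.5 182.8] rot [ 1.7978e+02 -8.0000e-02  7.8780e+01] F [ 1.4 -0.6 -0.3] T [-0.01 -0.06 -0.03] w 0.4 gf 0.0
scene long plug top z 133.6 tilt [0.003 0.002] rect [-2.1 -1.3] [123.3  44.1] 0.3 bar Y None z None
scene short plug top z 134.0 tilt [0.    0.019] rect [-1.4 -1.5] [74.7 43.9] 0.0 bar Y None z None
top long plug top z 132.7 tilt [-0.001 -0.006] rect [-2.  -0.5] [ 42.9 120.3] 89.9 bar Y 28.1 z [113.3 115.3]
top short plug top z 133.1 tilt [-0.001  0.006] rect [-0.3  0.1] [73.6 43.1] 0.3 bar Y 28.2 z [113.8 115.7]
```

View pics/final.png

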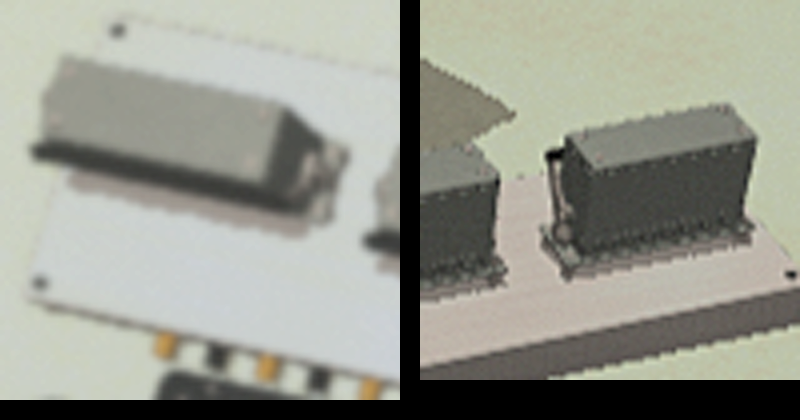

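The picture shows both plugs upright on their sockets, the long one's top at (60,60)-(290,180), with the lever bar against its flank. Both plug tops measure z≈133-134, which is home. The two bars match at Y≈28 and top z≈115, which is the locked position. The arm is clear, so I'll hand in.

```bash
python3 -c "
from workcell import env
print(env.job_done())"
```

```text
the job is handed in; nothing more can be done
None
```

Job handed in at about 32 s: both plugs measure home and both levers at their stops, with no verdict returned; the real fingertips sat about 32 mm above the reported TCP (contrary to the interface text), so one lever grasp closed on nothing before I corrected for it.

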